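# Make up the kaleidoscope presentation stand

### The arm

A 6-joint arm with a two-finger parallel gripper is mounted at the origin on the work surface. World frame = base frame: x ahead of the robot, y to its left, z up, the work surface at z = 0. Lengths are in m, angles in degrees, forces in N, time in s.
With the tool pointing down it reaches from about 0.35 to 0.875 m from the base axis. Payload 4.2 kg.
Tool frame: the origin (TCP) lies midway between the tips of the shut fingers; the grasp point (between the pads) lies r.pinch_z behind it (r.pinch_z is the distance from the TCP to the grasp point, in m); z points along the fingers, y is the direction in which the jaws open and shut (so a half turn about z gives the same grasp; the last joint's range is limited). The gripper opens to 87 mm and grips with 3 to 60 N. Pads are 19 mm wide; open, the fingers measure 117 mm over their backs; the gripper's body (75 mm by 190 mm) begins 51 mm behind the grasp point.
Start: joints at [81.681, 22.042, 0.453, 0, -68.411, -14.817], TCP at [0.246, 0.575, 0.196] pointing down, gripper open.
Joint ranges: [-179.83, 179.83], [-69.29, 118.12], [-61.27, 80.66], [-181.25, 117.63], [-171.15, -9.14], [-177.46, 177.46]. Speed limits (degrees/s): [159.86, 159.86, 180, 180, 180, 180].

### API

Orientations are given as a 3x3 rotation matrix whose columns are the frame's x, y, z axes.
In Python, from station import r gives the robot as it stands. The module is installed in compiled form; this text tells all that it offers.
- The arm moves only by the tool play_rows, never from a script. Its argument "deltas" is a list of rows, each a list of 7 numbers: the shift along the tool's x, y, z in units of 25 mm (1.0 is 25 mm), then the turn, a rotation vector about the tool's x, y, z in units of 5 degrees (1.0 is 5 degrees), then the finger opening in mm, from 0 to 87. In form: [[tx, ty, tz, wx, wy, wz, fingers], ...]. A call has 1 to 12 rows; each row is the pose to reach, as a shift and turn from the pose commanded when the call began, along the tool's axes at that moment; what a row does not reach only later rows make up. A row lasts 1/10 s, in which the tool goes at most 50 mm and 8.59 degrees, less where a joint would pass 70% of its speed; a pose out of reach is approached as far as the arm can. A call with a gripper value outside its range is refused whole. The fingers move at their own pace and stop on an object; the grip force is fixed at half the most. Time passes only in rows, so rows that repeat a pose let the fingers close. It gives the time, the measured TCP pose, the force and the opening at its end, in the units of the state.
- r.sense(): the state, without advancing time (a new reading comes with each control period).
- r.capture(name): name is "scene" or "top"; returns a dict with "pixels" (384x512x3 uint8, red, green, blue), "camera_matrix" (3x3 intrinsics, pixels), "k1" (the pictures are not rectified: a ray, as slopes to the right and down, at radius r is drawn at 1 + k1 r^2 times it, then the intrinsics apply), "R" (3x3) and "t" (3): a world point X has camera coordinates R X + t. Camera axes: x right, y down, z forward; pixel columns grow to the right and rows downward; lengths in m; the calibration is good to about 2 mm. A picture is of the moment at which its call begins. There is no depth.
- r.finish_job(): hands the job in, once; it reports no verdict.
Trained networks look in the newest picture that a camera, given by its name, has taken for a name from the list of things; names that differ only in an ending like _2 or _b are one class to them, and where a whole thing is asked for, a point or a joint stands for the part that bears it (a point fixed in the world has none). Each returns a list of dicts, best first, with "score" (0 to 1); they miss things now and then, are a little off and sometimes report something else, mostly with a low value. They report only what shows in the picture. A call takes as long as a camera call. They do not tell look-alikes from the thing itself.
- r.spot_in(camera, target): "centre" ([x, y, z] in m, in world coordinates, good to about 4 mm: the middle of the surface that is visible of it).
- r.cut_out(camera, target): "region" (384x512 bool, what is visible of it).
The state is a dict: "time_s": time; "joints": joint angles; "joint_velocities": joint speeds; "effort": joint torques, N m; "tcp_pos": TCP position; "ee_rot": TCP orientation; "wrist_force": force on the tool from outside, world axes, zero at the start; "moment": the same for the moment, N m; "gripper_width": opening from 0.0 (shut) to 1.0 (fully open).
Only numpy, scipy, OpenCV 4.12 (cv2) and the standard library are available. Lean on these libraries where they do the work, as an engineer would, in place of code of your own. Each camera call takes 0.05 s, during which the arm holds its last target.

### The job

Slide the vise jaw fully back, lift the finished kaleidoscope out and lay it in the stand's cradle with its copper cap at the copper-marked end. Only then slide the smoked door fully open, take each glass object cell there is, turn it so that its lug matches the slot, and seat it fully home in the nest of its own colour. When all are seated slide the door and the empty vise jaw fully shut; leave the loose prism, ferrule and end cap alone.

Things in the scene. Friction and masses are not known exactly. Their poses are not given: they have to be found in the camera images.
- jaw (a joint): the vise's sliding jaw: 0 = shut against the scope's copper end, 0.06 m = fully back (stop). It slides away from the scope along vise_seat's +x with about 3 N of friction, stays where it is left, and an 18 mm hood on it overhangs the scope's end so the scope cannot be lifted until the jaw is well back
- jaw_grip (a point): centre of the upright black plastic tab on top of the jaw; tab 14 mm along the slide direction (own x) x 34 mm (own y) x 36 mm high, its foot 105 mm and its top 140 mm above the worktop; the jaw's flat top (66 x 30 mm) is at 105 mm. +x is the opening direction. Moves with the jaw
- vise_seat (a point): point on the clamped scope's axis, midway along it, in the blue and steel bench vise (fixed down; base plate 300 x 74 mm, 14 mm high, its steel fixed jaw 90 mm high at the -x end with its face 80.5 mm from here); 55 mm above the worktop; +x runs along the scope towards the sliding jaw. Two V rests, 14 mm thick and 50 mm wide, stand 42 mm either side; between them the scope is free to be gripped
- scope_center (a point): centre of the finished kaleidoscope: an eight-sided rosewood barrel 160 mm long, 42 mm across flats, about 0.3 kg, copper cap on its +x end, nickel ferrule on its -x end. Its own x is the long axis, and in the vise one pair of flats stands upright. It starts clamped in the vise, copper end to the jaw
- scope_cap (a point): centre of the scope's copper end face, 80 mm from scope_center along the scope's +x
- cradle (a point): where scope_center belongs when the scope lies home in the two brass V rests of the pale wooden stand (fixed, plate 300 x 205 mm, 14 mm thick); 50 mm above the worktop; +x runs along the cradle towards the copper-coloured patch on the plate, where the copper cap belongs (a nickel-coloured patch marks the other end). V rests 14 mm thick, 45 mm either side of this point. They guide the scope in from up to about 8 mm off sideways
- door (a joint): smoked acrylic door, a flat sheet lying over the top of the low white cabinet's well: 0 = shut, 0.14 m = fully open (stop). It slides along door_grip's +y with about 1.5 N of friction and stays where it is left
- door_grip (a point): centre of the door's nickel handle: upright bar 70 mm long (own x) x 12 mm thick (own y) x 22 mm high, foot 78 mm and top 100 mm above the worktop, near the door's -y edge (door 302 x 128 mm, 6 mm thick). +y is the opening direction. Moves with the door.
- cell_red_center (a point): centre (half-way up, 28 mm above the underside) of the red object cell, about 0.14 kg: clear glass disc 56 mm in diameter and 24 mm high with red chips in it, one red key lug 12 mm wide and 18 mm high sticking out to 40 mm from the axis along own +x, and on top an upright nickel finger bar 40 mm long (own x) x 12 mm thick (own y), from 24 to 56 mm above the underside. Own z is up. The cells start upright in the cabinet well, turned at random; one may be absent
- cell_amber_center (a point): centre (half-way up, 28 mm above the underside) of the amber object cell, about 0.14 kg: clear glass disc 56 mm in diameter and 24 mm high with amber chips in it, one amber key lug 12 mm wide and 18 mm high sticking out to 40 mm from the axis along own +x, and on top an upright nickel finger bar 40 mm long (own x) x 12 mm thick (own y), from 24 to 56 mm above the underside. Own z is up; may be absent
- cell_blue_center (a point): centre (half-way up, 28 mm above the underside) of the blue object cell, about 0.14 kg: clear glass disc 56 mm in diameter and 24 mm high with blue chips in it, one blue key lug 12 mm wide and 18 mm high sticking out to 40 mm from the axis along own +x, and on top an upright nickel finger bar 40 mm long (own x) x 12 mm thick (own y), from 24 to 56 mm above the underside. Own z is up; may be absent
- nest_red: the red keyed nest on the stand (fixed): eight-sided pocket 62 mm across with red walls 14 mm high; origin at the centre of its floor (14 mm above the worktop), one key slot 17 mm wide through the wall along own +x. The cell seats on its floor only with its lug in the slot (about 2.5 mm play each way); otherwise the lug rides on the wall top
- nest_amber: the amber keyed nest on the stand (fixed): eight-sided pocket 62 mm across with amber walls 14 mm high; origin at the centre of its floor (14 mm above the worktop), one key slot 17 mm wide through the wall along own +x. The cell seats on its floor only with its lug in the slot (about 2.5 mm play each way); otherwise the lug rides on the wall top
- nest_blue: the blue keyed nest on the stand (fixed): eight-sided pocket 62 mm across with blue walls 14 mm high; origin at the centre of its floor (14 mm above the worktop), one key slot 17 mm wide through the wall along own +x. The cell seats on its floor only with its lug in the slot (about 2.5 mm play each way); otherwise the lug rides on the wall top
- prism: bystander: red glass prism 90 x 34 x 32 mm; leave it alone (origin under its centre)
- ferrule: bystander: loose nickel ferrule, ring 48 mm across, 40 mm high; leave it alone (origin under its centre)
- end_cap: bystander: spare copper end cap, a cup 60 mm across, 30 mm high; leave it alone (origin under its centre)
- well (a point): centre of the floor, 8 mm above the worktop, of the well under the door in the low white cabinet (fixed): 300 mm (own x) x 124 mm (own y), wall tops 72 mm above the worktop; holds the cells in a row along own x. A low wooden lip (14 mm wide, top 12 mm above the floor) runs round its inside and keeps the cells off the walls. The door opens to own +y
Not all that is in view belongs to the job. Leave any blue, green or yellow look-alike of the part that bears scope_center alone.

How it is judged (in metres and radians):
On the way, in this order (a step that is already met when the one before it is completed fails the run):
1. the vise jaw is slid back while the scope still rests in the vise (value of joint jaw above 0.048 m and distance between scope_center and vise_seat below 0.03 m), for 0.1 s.
2. the scope lies in the cradle, copper cap at the copper mark (x of scope_center in the frame of cradle between -0.02 and 0.02 m and y of scope_center in the frame of cradle between -0.007 and 0.007 m and z of scope_center in the frame of cradle between -0.006 and 0.007 m and x of scope_cap in the frame of cradle above 0.05 m and angle between the x axis of scope_center and the x axis of cradle, either way round below 0.12 rad), for 0.2 s.
3. the smoked door is slid open (value of joint door above 0.12 m), for 0.1 s.
4. every cell is seated in the nest of its colour with its lug in the slot (horizontal distance between cell_red_center and nest_red below 0.007 m and z of cell_red_center in the frame of nest_red below 0.033 m and angle between the x axis of cell_red_center and the x axis of nest_red, either way round below 0.15 rad and angle between each of cell_red_center, cell_amber_center, cell_blue_center's own z axis and vertical below 0.12 rad and horizontal distance between cell_amber_center and nest_amber below 0.007 m and z of cell_amber_center in the frame of nest_amber below 0.033 m and angle between the x axis of cell_amber_center and the x axis of nest_amber, either way round below 0.15 rad and horizontal distance between cell_blue_center and nest_blue below 0.007 m and z of cell_blue_center in the frame of nest_blue below 0.033 m and angle between the x axis of cell_blue_center and the x axis of nest_blue, either way round below 0.15 rad), for 0.2 s.
At the end, for the whole second after the job is handed in: scope at rest in the cradle (within 20 mm along, 7 mm across, 6 mm high, 0.12 rad), copper cap at the copper mark; every cell present on the floor of its colour's nest (7 mm across, under 5 mm up, lug in slot within 0.15 rad); door and jaw shut to 8 mm (all of step 2 and all of step 4 and value of joint each of door, jaw below 0.008 m and linear speed of each of scope, cell_red, cell_amber, cell_blue below 0.02 m/s); the robot touches nothing.
It fails at once if a bystander is moved more than 30 mm (distance of any of prism, ferrule, end_cap from where it was at the start of the episode above 0.03 m).
Of cell_red, cell_amber, cell_blue only 2 to 3 are there at a start; the rules pass over those that are not, and their reading is None.
At some moment in a run one of cell_red, cell_amber, cell_blue may be knocked a few centimetres aside while the robot is not near it.
Once in a run the grip may slacken for a moment while it holds something.
It also fails if it takes over 200 s, if anything falls off the work surface, if the arm or the gripper's body presses on something with over 40 N, if the wrist force passes 120 N, or if a joint passes its speed limit or range.

## Working session

There is one attempt and no reset: what is moved stays moved. The work goes in short steps, Python scripts to look and compute and a tool call to move; the robot and the scene stay as the last step left them, time stands still between calls to the robot, and variables do not carry over. Pictures are saved under pics/ and viewed, and the job is handed in when it is done.

Besides the shell and the picture viewer there is one more tool, called after "Emit:" as a command line: name --pt "numbers of a row" for each row, then --argument value for the rest. play_rows: Moves the arm, as the interface text tells. Its arguments: {"type":"object","properties":{"deltas":{"type":"array","items":{"type":"array","items":{"type":"number"}}}},"required":["deltas"]}

```bash
mkdir -p pics; python3 - <<'E'
from station import r
import cv2,numpy as np
s=r.sense();print(s,r.pinch_z)
for n in("scene","top"):
    c=r.capture(n);cv2.imwrite(f"pics/{n}0.png",c["pixels"][:,:,::-1]);print(n,c["camera_matrix"],c["k1"],c["R"],c["t"], -c["R"].T@c["t"])
E
```

```text
{'time_s': 0.0, 'joints': array([ 8.16813782e+01,  2.20901162e+01,  3.79675721e-01, -3.05055740e-02,
       -6.84111765e+01, -1.48168527e+01]), 'joint_velocities': array([ 0.00651901, -0.01996882,  0.03422121, -0.02020194,  0.07672873,
        0.02348532]), 'effort': array([-5.01838076e-04, -3.90668929e+01,  1.87400937e+01,  4.21993956e+00,
        1.09371936e-02, -2.02691090e-04]), 'tcp_pos': array([0.24527994, 0.57413343, 0.19456183]), 'ee_rot': array([[ 9.19501238e-01, -3.93086299e-01, -7.96951763e-04],
       [-3.93087101e-01, -9.19499002e-01, -2.02860824e-03],
       [ 6.46217534e-05,  2.17857925e-03, -9.99997625e-01]]), 'wrist_force': array([-0.13808708, -0.54383882,  0.0599363 ]), 'moment': array([-0.01564743,  0.04790979, -0.0360247 ]), 'gripper_width': 1.002341049684188} 0.0187
scene [[480.00182922   0.         266.23159067]
 [  0.         480.00182922 183.11352999]
 [  0.           0.           1.        ]] 0.011526485329160384 [[ 0.3629212   0.93165479  0.01753741]
 [ 0.75021867 -0.28097725 -0.59851794]
 [-0.55268449  0.23037174 -0.80091742]] [ 0.00920976 -0.37124537  1.75129202] [ 1.24308473 -0.51634001  1.18028176]
top [[432.22741171   0.         258.99262667]
 [  0.         432.22741171 198.00327853]
 [  0.           0.           1.        ]] -0.01782374378205719 [[ 1.94939277e-02 -9.99809659e-01 -7.95792868e-04]
 [-9.84685665e-01 -1.90611131e-02 -1.73294015e-01]
 [ 1.73245862e-01  4.16178684e-03 -9.84869814e-01]] [-0.1863537   0.51336436  1.35126067] [ 0.27503497 -0.18215659  1.41963052]
```

View pics/scene0.png

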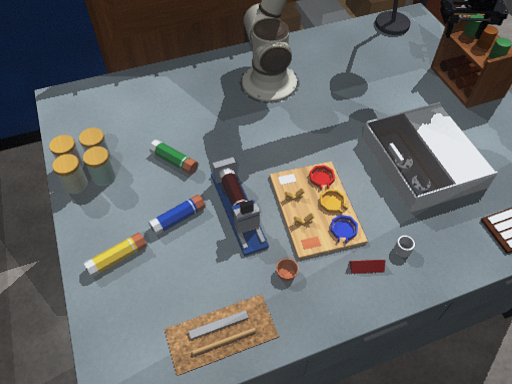

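View pics/top0.png

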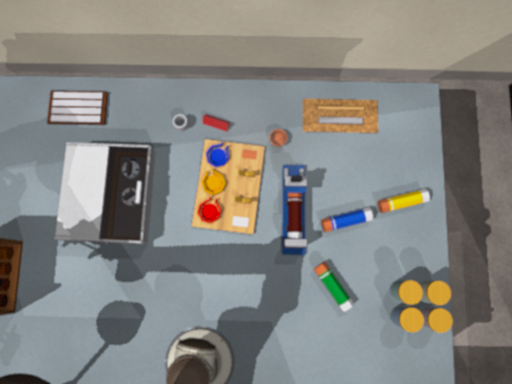

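```bash
cat > h.py <<'E'
from station import r
import numpy as np, cv2
def proj(c,X):
    p=c["R"]@np.asarray(X,float)+c["t"];u=p[:2]/p[2];u=u*(1+c["k1"]*(u@u));K=c["camera_matrix"];return np.array([K[0,0]*u[0]+K[0,2],K[1,1]*u[1]+K[1,2]])
def unproj(c,px,z):
    K=c["camera_matrix"];d=np.array([(px[0]-K[0,2])/K[0,0],(px[1]-K[1,2])/K[1,1]]);u=d.copy()
    for _ in range(10):u=d/(1+c["k1"]*(u@u))
    v=c["R"].T@np.array([u[0],u[1],1]);o=-c["R"].T@c["t"];return o+v*(z-o[2])/v[2]
def crop(c,box,name,k=None):
    x0,y0,x1,y1=box;im=c["pixels"][y0:y1,x0:x1,::-1];k=k or min(800/(x1-x0),600/(y1-y0));cv2.imwrite("pics/"+name,cv2.resize(im,None,fx=k,fy=k,interpolation=cv2.INTER_CUBIC))
def spots(names,cams=("scene","top"),n=3):
    for t in names:
        for c in cams:
            for d in r.spot_in(c,t)[:n]:print(t,c,np.round(d["centre"],4),round(d["score"],2))
def move(target_pos,yaw=None):
    """delta in tool units: target TCP, yaw = world angle of jaw opening axis (deg), tool down"""
    from scipy.spatial.transform import Rotation as Ro
    s=r.sense();R=s["ee_rot"];d=R.T@(np.asarray(target_pos)-s["tcp_pos"])/0.025
    if yaw is not None:
        a=np.radians(yaw);ys=np.array([np.cos(a),np.sin(a),0])
        if ys@R[:,1]<0:ys=-ys
        z=np.array([0,0,-1.]);x=np.cross(ys,z);T=np.stack([x,ys,z],1)
        w=np.degrees(Ro.from_matrix(R.T@T).as_rotvec())/5
    else:w=np.zeros(3)
    print("d",np.round(d,2),"w",np.round(w,2));return d,w
E
python3 - <<'E'
from h import *
c={n:r.capture(n) for n in("scene","top")}
spots(["jaw_grip","vise_seat","scope_center","scope_cap","cradle","door_grip","cell_red_center","cell_amber_center","cell_blue_center","nest_red","nest_amber","nest_blue","well","prism","ferrule","end_cap"],n=2)
crop(c["scene"],(190,140,390,290),"s1.png");crop(c["scene"],(350,90,510,220),"s2.png");crop(c["top"],(40,130,200,250),"t2.png");crop(c["top"],(180,130,340,260),"t1.png")
for p in((244,208),):print(0)
print(proj(c["top"],[0.246,.575,.2]),proj(c["top"],[0,0,0]))
E
```

```text
jaw_grip scene [ 0.5783 -0.2936  0.0894] 0.56
jaw_grip top [ 0.5511 -0.2898  0.1024] 0.59
vise_seat scene [ 0.5787 -0.3004  0.0249] 0.62
vise_seat top [ 0.509  -0.2818  0.0139] 0.97
scope_center scene [ 0.2539 -0.4199  0.036 ] 0.82
scope_center scene [ 0.4596 -0.4632  0.0369] 0.77
scope_center top [ 0.4572 -0.4586  0.039 ] 0.82
scope_center top [ 0.5187 -0.6449  0.0381] 0.67
scope_cap scene [ 0.4525 -0.2938  0.0707] 0.84
scope_cap scene [ 0.5317 -0.6514  0.0385] 0.73
scope_cap top [ 0.4561 -0.2891  0.0734] 0.76
scope_cap top [ 0.2402 -0.4126  0.0406] 0.72
cradle scene [ 0.5889 -0.1048  0.0136] 0.95
cradle scene [ 0.5706 -0.025   0.0154] 0.42
cradle top [ 0.5535 -0.0945  0.0165] 0.96
door_grip scene [0.5403 0.2499 0.0797] 0.75
door_grip scene [ 0.7234 -0.2329  0.013 ] 0.48
door_grip top [0.5132 0.2517 0.0792] 0.64
cell_red_center top [ 0.5523 -0.2873  0.1071] 0.25
cell_blue_center top [0.5134 0.2512 0.0788] 0.51
nest_red scene [ 0.4757 -0.0125  0.0156] 0.7
nest_red scene [0.5341 0.2513 0.0737] 0.65
nest_red top [ 0.4757 -0.0144  0.0151] 0.63
nest_amber scene [ 0.5704 -0.0249  0.0154] 0.59
nest_amber top [ 0.5638 -0.0229  0.0146] 0.67
nest_amber top [ 0.5547 -0.2877  0.1047] 0.59
nest_blue scene [ 0.6638 -0.0356  0.0149] 0.9
nest_blue top [ 0.6655 -0.0324  0.0099] 0.56
well scene [0.5574 0.2923 0.0669] 0.77
well top [0.5167 0.3098 0.0757] 0.87
prism scene [ 0.7947 -0.0246  0.0145] 0.6
prism top [ 0.7794 -0.0257  0.0194] 0.76
ferrule scene [0.7793 0.0954 0.0216] 0.65
ferrule scene [0.5582 0.2887 0.0659] 0.25
ferrule top [0.7746 0.0965 0.0274] 0.56
end_cap scene [ 0.7224 -0.2324  0.0125] 0.85
end_cap top [ 0.7306 -0.2333  0.0079] 0.72
end_cap top [ 0.4734 -0.0112  0.0148] 0.55
0
[-11.58284487 278.65035537] [199.55727208 361.73489437]
```

View pics/s1.png

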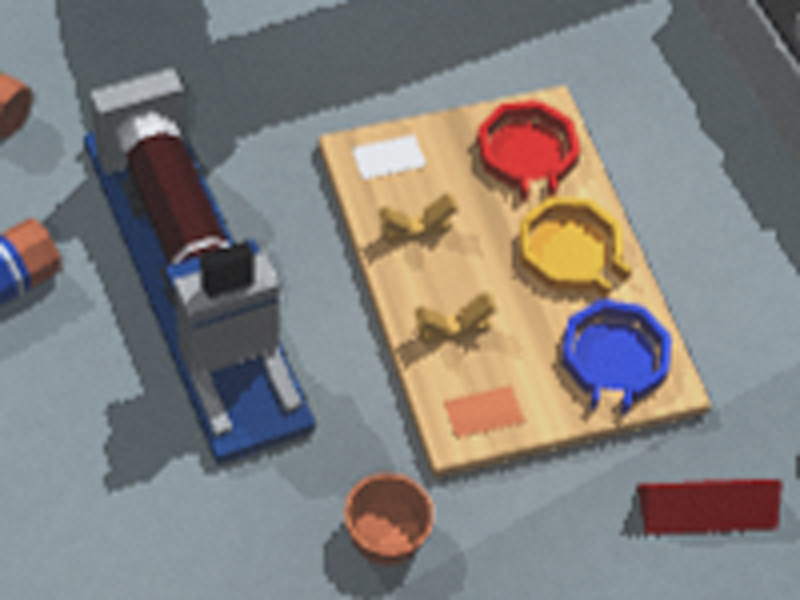

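View pics/s2.png

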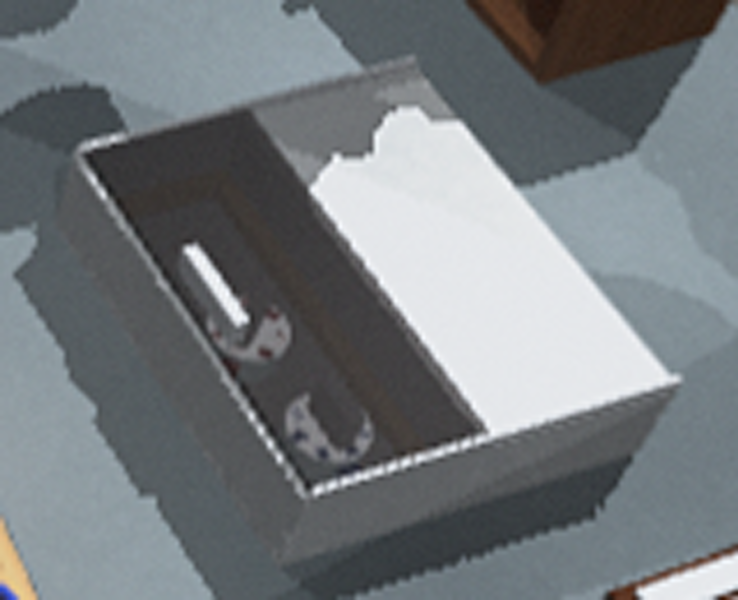

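View pics/t2.png

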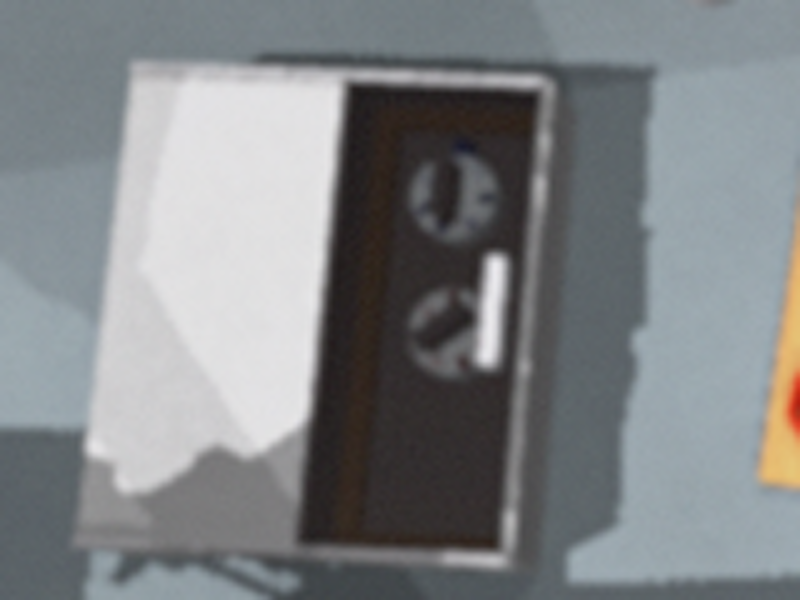

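View pics/t1.png

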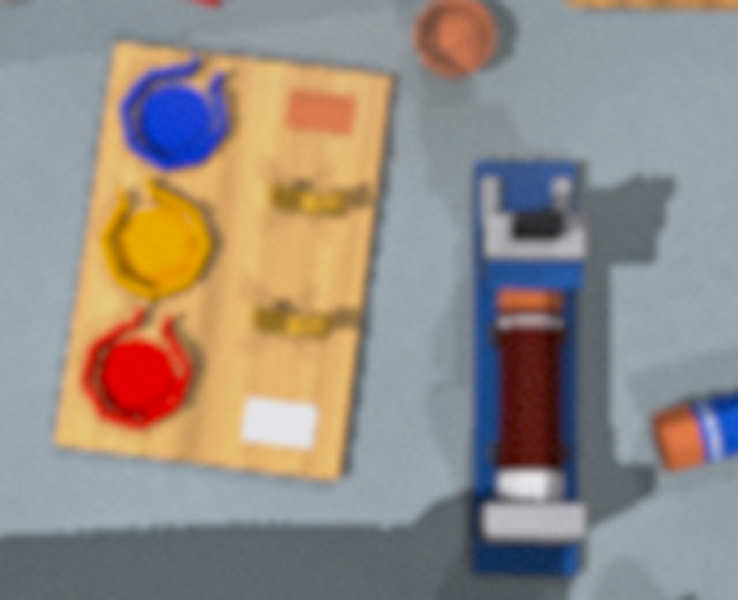

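```bash
python3 - <<'E'
from h import *
from scipy.optimize import least_squares
c={n:r.capture(n) for n in("scene","top")}
T=lambda p:np.array([180+p[0]/4.6125,130+p[1]/4.6125]);S=lambda p:np.array([190+p[0]/4,140+p[1]/4])
def un(l,cam,f,z):
    for p in l:print(cam,np.round(unproj(c[cam],f(p),z)[:2],4))
print("vise");un([(476,160),(585,163),(578,573),(471,571)],"top",T,.014);un([(88,135),(215,460),(313,425)],"scene",S,.014)
print("stand");un([(113,43),(395,75),(343,482),(55,443)],"top",T,.014);un([(318,140),(568,87),(712,408),(437,470)],"scene",S,.014)
print("tab top");un([(538,222)],"top",T,.14);un([(227,258)],"scene",S,.125)
print("copper patch");un([(321,111)],"top",T,.014);un([(485,411)],"scene",S,.014)
print("nick patch");un([(280,423)],"top",T,.014);un([(389,157)],"scene",S,.014)
T=lambda p:np.array([40+p[0]/5,130+p[1]/5]);S=lambda p:np.array([350+p[0]/4.615,90+p[1]/4.615])
print("handle");un([(491,311)],"top",T,.1);un([(215,283)],"scene",S,.1)
print("handle ends");un([(496,253),(485,369)],"top",T,.1);un([(190,245),(240,320)],"scene",S,.1)
print("cab corners top .072");un([(132,62),(552,75),(510,567),(78,547)],"top",T,.072);un([(80,150),(412,62),(680,380),(308,492)],"scene",S,.072)
E
```

```text
vise
top [ 0.6371 -0.255 ]
top [ 0.6364 -0.3341]
top [ 0.3409 -0.3294]
top [ 0.3408 -0.2544]
scene [ 0.3464 -0.3238]
scene [ 0.6447 -0.327 ]
scene [ 0.6431 -0.2547]
stand
top [0.7204 0.0122]
top [ 0.7    -0.1952]
top [ 0.4014 -0.1635]
top [0.4251 0.041 ]
scene [ 0.4128 -0.1602]
scene [0.4327 0.0435]
scene [0.7289 0.0106]
scene [ 0.7053 -0.1884]
tab top
top [ 0.5635 -0.2896]
scene [ 0.5628 -0.287 ]
copper patch
top [ 0.6717 -0.1417]
scene [ 0.6751 -0.1388]
nick patch
top [ 0.4424 -0.1179]
scene [ 0.4471 -0.1154]
handle
top [0.5182 0.1997]
scene [0.5236 0.2001]
handle ends
top [0.5552 0.199 ]
top [0.4816 0.2009]
scene [0.4894 0.2015]
scene [0.5562 0.1991]
cab corners top .072
top [0.6836 0.4535]
top [0.6797 0.1788]
top [0.3616 0.1849]
top [0.3684 0.4569]
scene [0.3663 0.193 ]
scene [0.3723 0.4593]
scene [0.6809 0.4567]
scene [0.6728 0.1854]
```

```bash
python3 - <<'E'
from h import *
c={n:r.capture(n) for n in("scene","top")}
T=lambda p:np.array([180+p[0]/4.6125,130+p[1]/4.6125])
print("fixed jaw face",unproj(c["top"],T((535,500)),.09)[:2])
print("fixed jaw back bottom edge",unproj(c["top"],T((535,540)),.09)[:2])
print("copper visible end", unproj(c["top"],T((530,290)),.075)[:2])
print("ferrule/barrel", unproj(c["top"],T((530,468)),.075)[:2],unproj(c["top"],T((530,325)),.075)[:2])
print("jaw top edges", unproj(c["top"],T((535,258)),.105)[:2],unproj(c["top"],T((535,213)),.105)[:2])
print("cab 4mm")
crop(c["top"],(230,150,330,265),"t3.png")
s=r.sense();print(s["ee_rot"])
E
```

```text
fixed jaw face [ 0.385077   -0.29268723]
fixed jaw back bottom edge [ 0.35852957 -0.29281934]
copper visible end [ 0.53025314 -0.2898137 ]
ferrule/barrel [ 0.40786191 -0.29044919] [ 0.50588614 -0.28993768]
jaw top edges [ 0.54653557 -0.29066583] [ 0.57756198 -0.29052482]
cab 4mm
[[ 9.19571584e-01 -3.92922514e-01 -1.73340969e-05]
 [-3.92922514e-01 -9.19571584e-01  2.95712322e-06]
 [-1.71018633e-05  4.09167045e-06 -1.00000000e+00]]
```

View pics/t3.png

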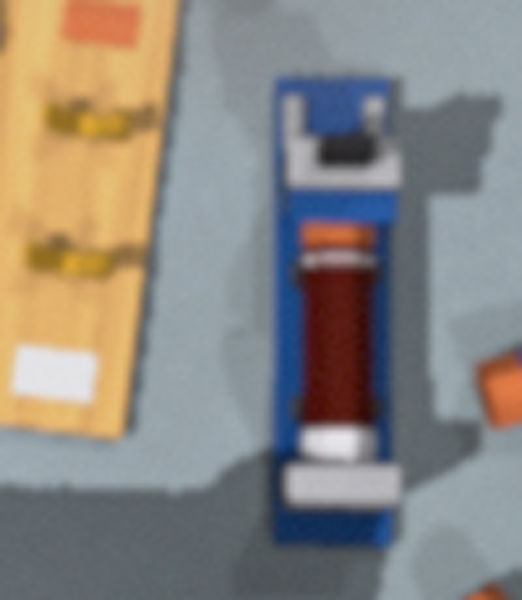

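```bash
python3 - <<'E'
from h import *
move([0.4,0.15,0.32]);move([0.563,-0.289,0.30],0)
E
```

```text
d [12.36 13.19 -4.97] w [0. 0. 0.]
d [25.25 26.78 -4.17] w [ 0.    0.   13.37]
```

Emit:
play_rows --pt "0 0 -2 0 0 0 60" --pt "0 0 -4 0 0 0 60" --pt "1.4 1.5 -4.5 0 0 0.5 60" --pt "2.8 3 -4.5 0 0 1 60" --pt "4.2 4.5 -4.5 0 0 2 60" --pt "5.6 6 -4.5 0 0 3 60" --pt "7 7.5 -4.5 0 0 4 60" --pt "8.4 9 -4.5 0 0 5 60" --pt "9.8 10.5 -4.5 0 0 6 60" --pt "11.2 12 -4.5 0 0 7 60" --pt "12.6 13.4 -4.5 0 0 8 60" --pt "14 14.8 -4.5 0 0 9 60"

```text
time_s: 3.2
tcp_pos: [0.4182, 0.105, 0.3087]
ee_rot: [[0.37, -0.929, 0.001], [-0.929, -0.37, 0.001], [-0.0, -0.002, -1.0]]
wrist_force: [-0.5, 0.7, 0.2]
gripper_width: 0.692
```

```bash
python3 - <<'E'
from h import *
s=r.sense();print(s["tcp_pos"],s["joints"],s["gripper_width"])
move([0.563,-0.289,0.28],0)
E
```

```text
[0.41817719 0.10501233 0.30874152] [ 3.58554264e+01 -1.38262801e+00 -1.27654229e+01  5.56115089e-03
 -7.85199633e+01 -1.41568048e+01] 0.6917310199345055
d [16.79  0.45  1.14] w [-0.02  0.01  4.34]
```

Emit:
play_rows --pt "1.5 0 0.1 0 0 0.4 60" --pt "3 0.1 0.2 0 0 0.8 60" --pt "4.5 0.1 0.4 0 0 1.2 60" --pt "6 0.2 0.5 0 0 1.6 60" --pt "7.5 0.2 0.6 0 0 2 60" --pt "9 0.2 0.7 0 0 2.4 60" --pt "10.5 0.3 0.8 0 0 2.8 60" --pt "12 0.3 0.9 0 0 3.2 60" --pt "13.5 0.4 1 0 0 3.6 60" --pt "15 0.4 1.1 0 0 4 60" --pt "16.5 0.4 1.1 0 0 4.34 60" --pt "16.79 0.45 1.14 0 0 4.34 60"

```text
time_s: 4.4
tcp_pos: [0.5645, -0.2899, 0.2781]
ee_rot: [[-0.001, -1.0, -0.001], [-1.0, 0.001, -0.0], [0.0, 0.001, -1.0]]
wrist_force: [-0.6, 0.6, -1.9]
gripper_width: 0.693
```

```bash
python3 - <<'E'
from h import *
s=r.sense();print(s["tcp_pos"],s["joints"],s["gripper_width"])
move([0.563,-0.289,0.113],0)
c=r.capture("scene");crop(c,(190,110,290,260),"a.png");print(r.spot_in("scene","jaw_grip")[:1])
c=r.capture("top");crop(c,(250,120,350,260),"b.png")
E
```

```text
[ 0.56451552 -0.28986457  0.27814065] [-1.25781155e+01  2.07267431e+01  1.01365491e+01  3.02487019e-02
 -7.94896218e+01  1.25267043e+01] 0.693081594103769
d [-0.04  0.05  6.61] w [ 0.02 -0.   -0.01]
[{'centre': [0.5794, -0.2902, 0.0915], 'score': 0.85}]
```

View pics/a.png

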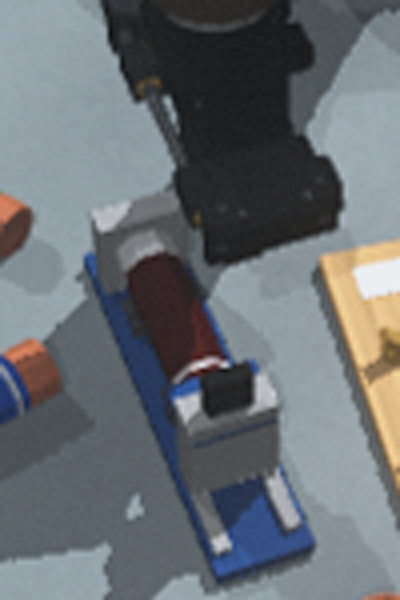

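Emit:
play_rows --pt "0 0 1.5 0 0 0 60" --pt "0 0 3 0 0 0 60" --pt "0 0 4.5 0 0 0 60" --pt "0 0 5.8 0 0 0 60" --pt "0 0 6.6 0 0 0 60" --pt "0 0 6.6 0 0 0 10" --pt "0 0 6.6 0 0 0 5" --pt "0 0 6.6 0 0 0 5" --pt "0 0 6.6 0 0 0 5" --pt "0 0 6.6 0 0 0 5" --pt "0 0 6.6 0 0 0 5"

```text
time_s: 5.65
tcp_pos: [0.5641, -0.2869, 0.1153]
ee_rot: [[0.003, -1.0, 0.001], [-1.0, -0.003, -0.0], [0.0, -0.001, -1.0]]
wrist_force: [-0.8, 0.3, 0.0]
gripper_width: 0.224
```

Emit:
play_rows --pt "0 0 0 0 0 0 5" --pt "0 0 0 0 0 0 5" --pt "0 -0.5 0 0 0 0 5" --pt "0 -1 0 0 0 0 5" --pt "0 -1.5 0 0 0 0 5" --pt "0 -2 0 0 0 0 5" --pt "0 -2.3 0 0 0 0 5" --pt "0 -2.45 0 0 0 0 5" --pt "0 -2.45 0 0 0 0 5"

```text
time_s: 6.55
tcp_pos: [0.6255, -0.2866, 0.1143]
ee_rot: [[0.003, -1.0, -0.0], [-1.0, -0.003, 0.0], [-0.0, 0.0, -1.0]]
wrist_force: [-0.4, 0.7, -0.5]
gripper_width: 0.055
```

```bash
python3 - <<'E'
from h import *
c=r.capture("scene");crop(c,(190,110,310,260),"a1.png")
c=r.capture("top");crop(c,(240,120,340,240),"b1.png")
E
```

```text
(no output)
```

View pics/a1.png

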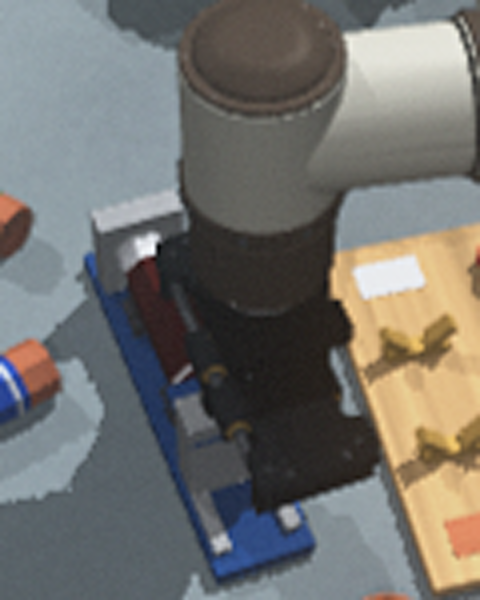

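View pics/b1.png

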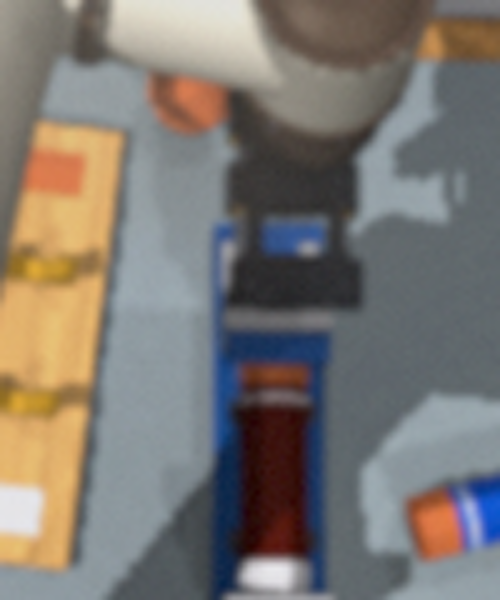

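```bash
python3 - <<'E'
from h import *
s=r.sense();print(s["tcp_pos"],s["gripper_width"],s["joints"])
c=r.capture("top")
for x,z in((.6255,.114),(.5635,.14),(.6255,.19)):
  p=proj(c,[x,-.288,z]);print(x,z,p,(p-[240,120])*5)
c=r.capture("scene")
for x,z in((.6255,.114),(.5635,.14),(.6255,.19)):
  p=proj(c,[x,-.288,z]);print(x,z,p,(p-[190,110])*4)
E
```

```text
[ 0.62482789 -0.2865679   0.1145168 ] 0.05758947613198976 [-1.11971940e+01  3.14335516e+01  3.94205132e+00 -3.88160905e-03
 -6.25401351e+01  1.13550630e+01]
0.6255 0.114 [295.48843339 160.50331047] [277.44216697 202.51655237]
0.5635 0.14 [296.09907642 178.11541206] [280.49538209 290.5770603 ]
0.6255 0.19 [297.61402665 153.8218246 ] [288.07013324 169.10912299]
0.6255 0.114 [254.65277031 225.69956033] [258.61108124 462.79824132]
0.5635 0.14 [246.38755035 201.62042713] [225.55020138 366.48170853]
0.6255 0.19 [254.59868846 209.48674222] [258.39475383 397.94696888]
```

Emit:
play_rows --pt "0 0 -1.5 0 0 0 5" --pt "0 0 -3 0 0 0 5" --pt "0 0 -4.5 0 0 0 5" --pt "0 0 -6 0 0 0 5" --pt "0 0 -6 0 0 0 5"

```text
time_s: 7.25
tcp_pos: [0.6273, -0.2881, 0.2727]
ee_rot: [[0.003, -1.0, 0.013], [-1.0, -0.003, -0.005], [0.005, -0.013, -1.0]]
wrist_force: [1.0, 0.6, 0.3]
gripper_width: 0.052
```

```bash
python3 - <<'E'
from h import *
c=r.capture("scene");crop(c,(190,80,340,260),"a2.png")
c=r.capture("top");crop(c,(240,120,340,240),"b2.png")
E
```

```text
(no output)
```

View pics/a2.png

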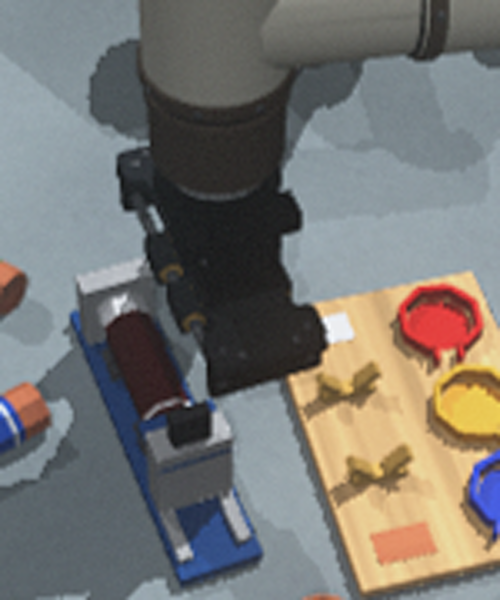

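View pics/b2.png

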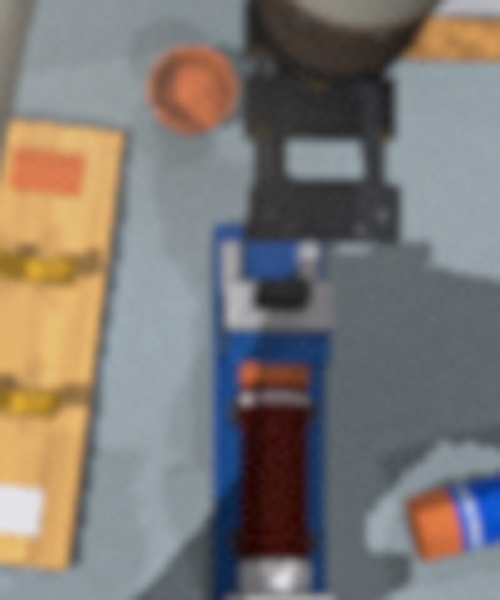

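```bash
python3 - <<'E'
from h import *
s=r.sense();t=s["tcp_pos"];print(t)
c=r.capture("top")
for dz in(0,.07,.16):
  for dx in(-.095,0,.095):
    p=proj(c,t+[dx,0,dz]);print("top",dz,dx,(p-[240,120])*5)
c=r.capture("scene")
for dz in(0,.07,.16):
  for dx in(-.095,0,.095):
    p=proj(c,t+[dx,0,dz]);print("scene",dz,dx,(p-[190,80])*3.333)
E
```

```text
[ 0.62511513 -0.28657092  0.26613624]
top 0 -0.095 [296.94357265 299.74484153]
top 0 0 [297.46435675 132.07915816]
top 0 0.095 [297.92889034 -30.87666779]
top 0.07 -0.095 [309.36106685 270.55242463]
top 0.07 0 [309.71957482  93.0898714 ]
top 0.07 0.095 [310.01793522 -79.06107132]
top 0.16 -0.095 [327.78226223 227.24039076]
top 0.16 0 [327.8566693   35.37863578]
top 0.16 0.095 [ 327.86602223 -150.2133324 ]
scene 0 -0.095 [171.69344678 272.69889304]
scene 0 0 [216.81722701 370.60177702]
scene 0 0.095 [266.34939525 478.08231451]
scene 0.07 -0.095 [169.32444547 209.46193336]
scene 0.07 0 [216.70031228 309.40160922]
scene 0.07 0.095 [268.95357204 419.63586976]
scene 0.16 -0.095 [165.90110504 118.21607973]
scene 0.16 0 [216.52844863 220.60917946]
scene 0.16 0.095 [272.75588527 334.32190525]
```

Emit:
play_rows --pt "0 1.5 0 0 0 0 0" --pt "0 3 0 0 0 0 0" --pt "0 3.8 0 0 0 0 0" --pt "0 3.8 2 0 0 0 0" --pt "0 3.8 4 0 0 0 0" --pt "0 3.8 5.5 0 0 0 0" --pt "0 3.8 6 0 0 0 0" --pt "0 3.8 6 0 0 0 0" --pt "0 3.8 6 0 0 0 0"

```text
time_s: 8.35
tcp_pos: [0.5314, -0.2875, 0.1161]
ee_rot: [[0.003, -1.0, 0.002], [-1.0, -0.003, -0.002], [0.002, -0.002, -1.0]]
wrist_force: [0.4, -0.3, 0.1]
gripper_width: 0.003
```

```bash
python3 - <<'E'
from h import *
s=r.sense();print(s["tcp_pos"],s["gripper_width"],s["wrist_force"])
c=r.capture("scene");crop(c,(190,80,340,260),"a3.png");crop(c,(100,0,400,260),"a3b.png")
c=r.capture("top");crop(c,(220,120,340,240),"b3.png")
E
```

```text
[ 0.53135488 -0.28749884  0.1161007 ] 0.002964253948604767 [ 0.39654006 -0.29097702  0.1498778 ]
```

View pics/a3.png

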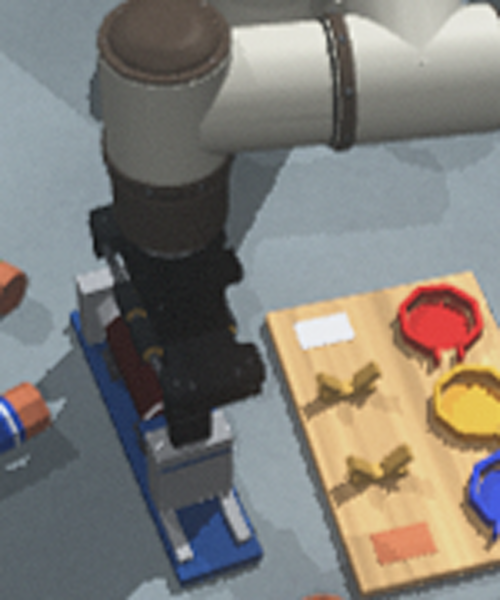

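View pics/b3.png

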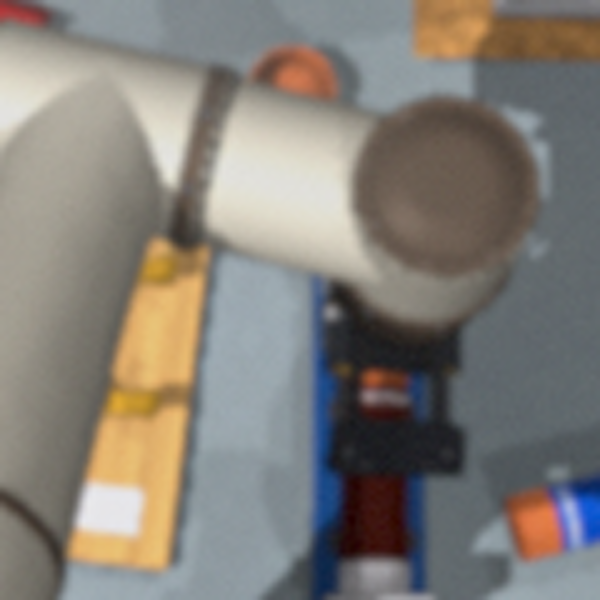

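Emit:
play_rows --pt "0 -0.3 0 0 0 0 0" --pt "0 -0.6 0 0 0 0 0" --pt "0 -0.9 0 0 0 0 0" --pt "0 -1.2 0 0 0 0 0" --pt "0 -1.2 0 0 0 0 0"

```text
time_s: 8.95
tcp_pos: [0.5614, -0.2868, 0.1145]
ee_rot: [[0.003, -1.0, 0.0], [-1.0, -0.003, -0.0], [0.0, -0.0, -1.0]]
wrist_force: [0.3, 0.1, 0.1]
gripper_width: 0.007
```

```bash
python3 - <<'E'
from h import *
s=r.sense();print(s["tcp_pos"],s["gripper_width"],s["wrist_force"])
c=r.capture("scene");crop(c,(190,80,340,260),"a4.png")
E
```

```text
[ 0.56137788 -0.28676079  0.11446214] 0.006933278237838375 [0.26618206 0.0651845  0.10503798]
```

View pics/a4.png

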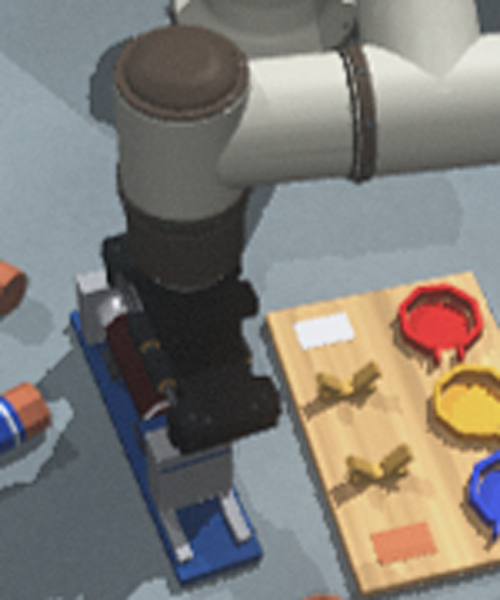

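```bash
python3 - <<'E'
from h import *
s=r.sense();t=s["tcp_pos"]
c=r.capture("scene")
for z in(0,.07,.1,.15):
 for y in(-.0375,.0375):
  p=proj(c,t+[.095,y,z]);print(z,y,(p-[190,80])*3.333)
# robot known points: base origin
print(proj(c,[0,0,0]))
crop(c,(150,20,350,260),"a4b.png")
c=r.capture("top");crop(c,(230,110,330,240),"b4.png")
E
```

```text
0 -0.0375 [184.91778357 531.16619562]
0 0.0375 [276.04834713 501.34958557]
0.07 -0.0375 [183.28287182 482.70297054]
0.07 0.0375 [278.74628866 452.18867153]
0.1 -0.0375 [182.53265225 460.4802542 ]
0.1 0.0375 [279.9824734 429.6674267]
0.15 -0.0375 [181.20892616 421.29359319]
0.15 0.0375 [282.1608596  389.98704473]
[268.75714996  81.30822746]
```

View pics/a4b.png

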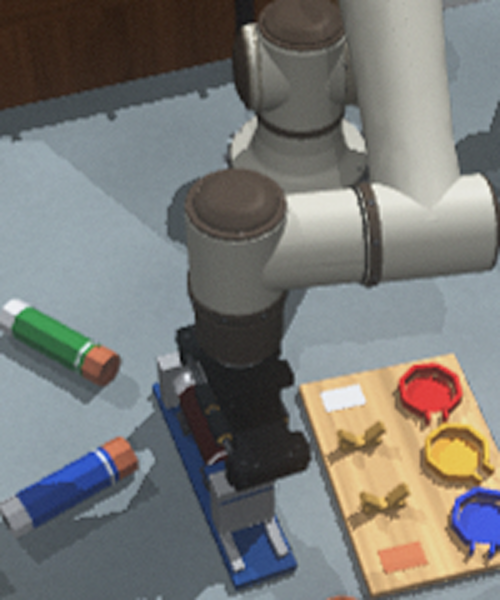

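View pics/b4.png

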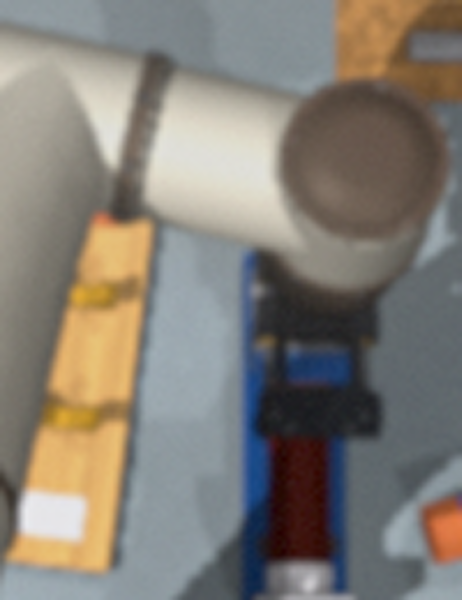

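Emit:
play_rows --pt "0 0 0.1 0 0 0 0" --pt "0 0 0.2 0 0 0 0" --pt "0 0 0.3 0 0 0 0" --pt "0 0 0.3 0 0 0 0"

```text
time_s: 9.5
tcp_pos: [0.563, -0.287, 0.1133]
ee_rot: [[0.005, -1.0, 0.008], [-1.0, -0.005, -0.003], [0.003, -0.008, -1.0]]
wrist_force: [-2.2, 5.5, 18.7]
gripper_width: 0.007
```

```bash
python3 - <<'E'
from h import *
s=r.sense();print(s)
cs=r.capture("scene");ct=r.capture("top")
for z in(.10,.113,.12,.13,.14,.15):print(z,unproj(ct,(296.7,178.2),z)[:2],unproj(cs,(246.4,204),z)[:2])
# feet check: vise plate front right corner / cabinet heights
crop(cs,(210,150,290,250),"a5.png")
E
```

```text
{'time_s': 9.5, 'joints': array([-12.32221565,  26.16200155,  -5.46304616,   0.09628274,
       -57.86961761,  12.5663077 ]), 'joint_velocities': array([-0.00084034, -0.06910573, -0.01253675,  0.0122248 ,  0.3050853 ,
       -0.07664005]), 'effort': array([-2.83721857e+00, -2.93895185e+01,  1.22520787e+01,  3.04091893e+00,
        1.09663546e+00, -7.32376866e-03]), 'tcp_pos': array([ 0.5630265 , -0.28704182,  0.11333222]), 'ee_rot': array([[ 0.00513387, -0.99995226,  0.00831338],
       [-0.99998133, -0.00516123, -0.00327261],
       [ 0.00331537, -0.00829642, -0.99996009]]), 'wrist_force': array([-2.16698163,  5.54403123, 18.71155902]), 'moment': array([ 2.01719127e+00,  6.57595550e-01, -1.43191137e-03]), 'gripper_width': 0.007352158080217923}
0.1 [ 0.57228301 -0.29318798] [ 0.54476467 -0.28185602]
0.113 [ 0.56935475 -0.29209419] [ 0.55316818 -0.28467777]
0.12 [ 0.56777799 -0.29150522] [ 0.55769315 -0.28619718]
0.13 [ 0.56552548 -0.29066384] [ 0.56415739 -0.28836776]
0.14 [ 0.56327297 -0.28982246] [ 0.57062163 -0.29053835]
0.15 [ 0.56102046 -0.28898107] [ 0.57708587 -0.29270893]
```

View pics/a5.png

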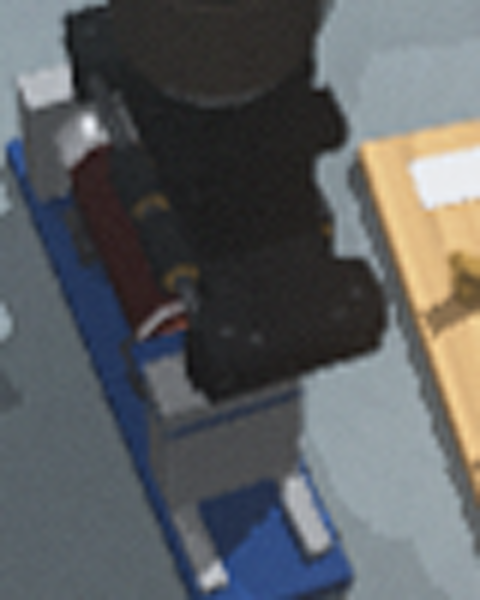

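Emit:
play_rows --pt "0 0 -1.5 0 0 0 0" --pt "0 0 -3 0 0 0 0" --pt "1.5 -0.5 -3 0 0 0 0" --pt "3 -1 -3 0 0 0 0" --pt "4.5 -1.5 -3 0 0 0 0" --pt "5.3 -1.5 -2 0 0 0 0" --pt "5.3 -1.5 0 0 0 0 0" --pt "5.3 -1.5 1 0 0 0 0" --pt "5.3 -1.5 2 0 0 0 0" --pt "5.3 -1.5 2 0 0 0 0"

```text
time_s: 10.6
tcp_pos: [0.5948, -0.4176, 0.052]
ee_rot: [[0.002, -1.0, -0.009], [-1.0, -0.002, 0.005], [-0.005, 0.009, -1.0]]
wrist_force: [0.1, 1.0, -0.2]
gripper_width: 0.005
```

```bash
python3 - <<'E'
from h import *
s=r.sense();print(s["tcp_pos"],s["wrist_force"])
c=r.capture("scene");crop(c,(140,110,290,260),"a6.png");print((proj(c,s["tcp_pos"])-[140,110])*4)
c=r.capture("top");crop(c,(260,80,380,220),"b6.png");print((proj(c,s["tcp_pos"])-[260,80])*4.286)
E
```

```text
[ 0.59475092 -0.41764081  0.05195303] [ 0.13117277  1.01078087 -0.16770101]
[261.04971724 533.44864301]
[316.40416154 408.89458502]
```

View pics/a6.png

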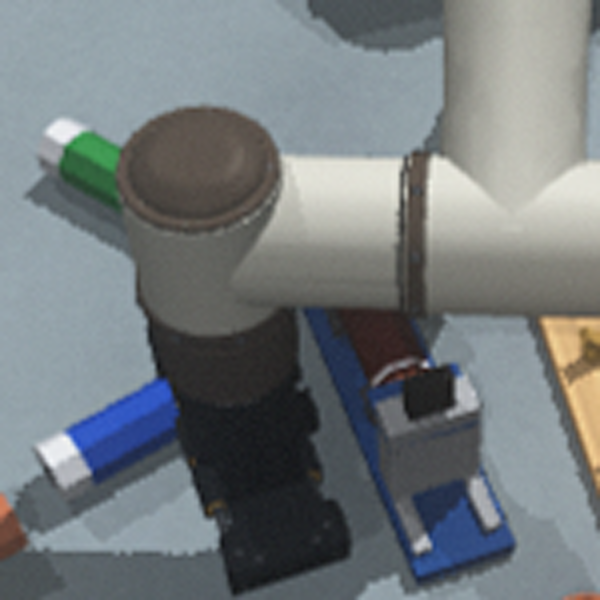

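View pics/b6.png

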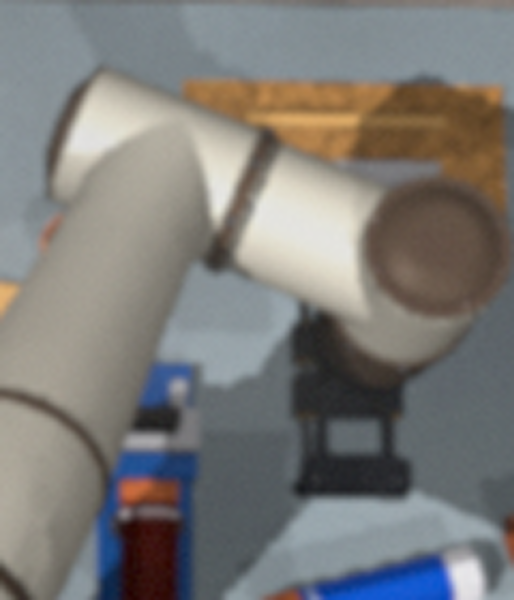

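Emit:
play_rows --pt "0 0 0.6 0 0 0 0" --pt "0 0 1.2 0 0 0 0" --pt "0 0 1.6 0 0 0 0" --pt "0 0 1.6 0 0 0 0" --pt "0 0 1.7 0 0 0 0" --pt "0 0 1.8 0 0 0 0" --pt "0 0 1.8 0 0 0 0"

```text
time_s: 11.4
tcp_pos: [0.5981, -0.4192, 0.0122]
ee_rot: [[0.003, -1.0, 0.0], [-1.0, -0.003, -0.0], [0.0, -0.0, -1.0]]
wrist_force: [0.1, -0.1, 0.3]
gripper_width: 0.003
```

Emit:
play_rows --pt "0 0 0 0 0 0 0" --pt "0 0 0.1 0 0 0 0" --pt "0 0 0.2 0 0 0 0" --pt "0 0 0.2 0 0 0 0"

```text
time_s: 11.8
tcp_pos: [0.5976, -0.419, 0.0066]
ee_rot: [[0.003, -1.0, -0.001], [-1.0, -0.003, 0.001], [-0.001, 0.001, -1.0]]
wrist_force: [0.0, -0.5, -0.0]
gripper_width: 0.003
```

```bash
python3 - <<'E'
from h import *
s=r.sense();print(s["tcp_pos"],s["wrist_force"])
c=r.capture("scene");crop(c,(140,110,290,260),"a7.png");print((proj(c,s["tcp_pos"])-[140,110])*4)
E
```

```text
[ 0.59764729 -0.41897259  0.00656013] [ 0.04425341 -0.50482739 -0.03627362]
[265.97039773 570.4348205 ]
```

View pics/a7.png

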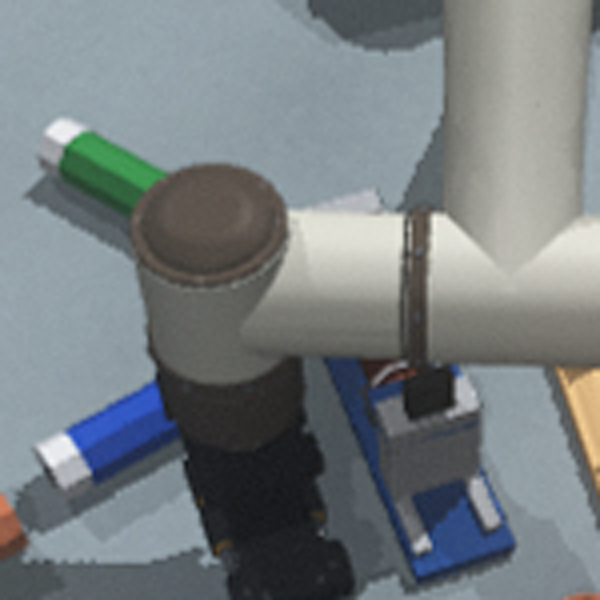

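Emit:
play_rows --pt "0 0 -2 0 0 0 0" --pt "0 0 -4 0 0 0 0" --pt "0 1 -6 0 0 0 0" --pt "0 3 -8 0 0 0 0" --pt "0 5 -8 0 0 0 0" --pt "0 7 -8 0 0 0 0" --pt "0 7 -8 0 0 0 0"

```text
time_s: 12.55
tcp_pos: [0.4195, -0.4195, 0.2091]
ee_rot: [[0.001, -1.0, 0.002], [-1.0, -0.001, -0.001], [0.001, -0.002, -1.0]]
wrist_force: [0.4, 0.5, -0.4]
gripper_width: 0.008
```

```bash
python3 - <<'E'
from h import *
c=r.capture("scene");a=c["pixels"][170:260,200:280,::-1];b=cv2.imread("pics/scene0.png")[170:260,200:280]
cv2.imwrite("pics/cmp.png",cv2.resize(np.hstack([b,a]),None,fx=5,fy=5,interpolation=cv2.INTER_CUBIC))
c=r.capture("top");a=c["pixels"][150:270,260:330,::-1];b=cv2.imread("pics/top0.png")[150:270,260:330]
cv2.imwrite("pics/cmpt.png",cv2.resize(np.hstack([b,a]),None,fx=5,fy=5,interpolation=cv2.INTER_CUBIC))
E
```

```text
(no output)
```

View pics/cmp.png

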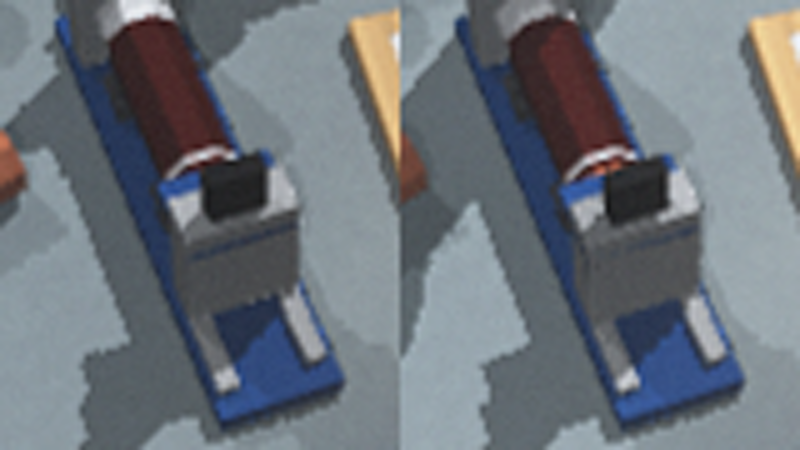

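View pics/cmpt.png

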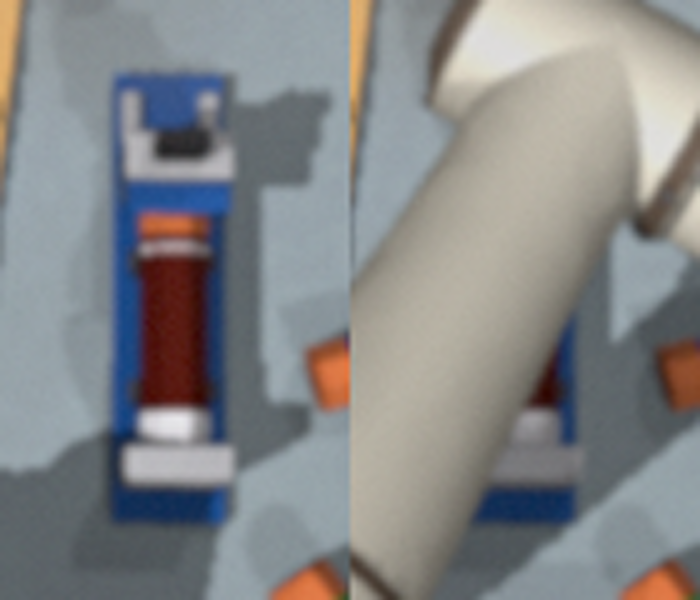

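```bash
python3 - <<'E'
from h import *
s=r.sense();t=s["tcp_pos"];print(t)
c=r.capture("scene");crop(c,(100,60,300,210),"a8.png")
for z in(0,.0187,.03,.07):print((proj(c,t+[0,0,z])-[100,60])*4)
E
```

```text
[ 0.42044458 -0.4198097   0.20897048]
[319.51684954 396.11872782]
[315.84542725 377.61375263]
[313.58309503 366.21279641]
[305.2972539  324.46837276]
```

View pics/a8.png

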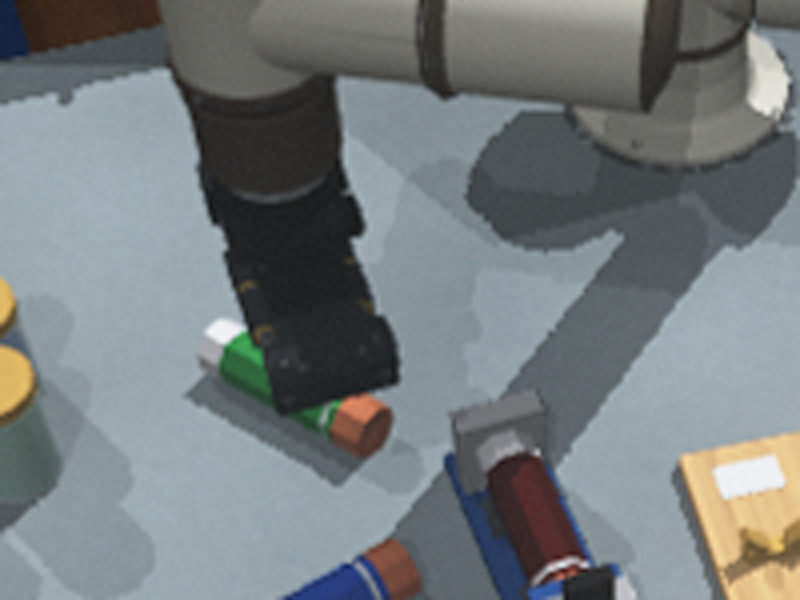

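Emit:
play_rows --pt "0 0 -0.5 0 0 1.6 87" --pt "-0.5 -0.2 -1 0 0 3.2 87" --pt "-1 -0.5 -1.2 0 0 4.8 87" --pt "-1.5 -0.7 -1.2 0 0 6.4 87" --pt "-2 -0.9 -1.2 0 0 8 87" --pt "-2.5 -1.1 -1.2 0 0 9.6 87" --pt "-3 -1.3 -1.2 0 0 11.2 87" --pt "-3.5 -1.5 -1.2 0 0 12.8 87" --pt "-4 -1.7 -1.2 0 0 14.4 87" --pt "-4.6 -1.9 -1.2 0 0 16 87" --pt "-5.2 -2 -1.2 0 0 17.6 87" --pt "-5.2 -2 -1.2 0 0 18 87"

```text
time_s: 13.9
tcp_pos: [0.4743, -0.2879, 0.2367]
ee_rot: [[-1.0, -0.002, -0.0], [-0.002, 1.0, 0.0], [0.0, 0.0, -1.0]]
wrist_force: [-0.3, -0.0, 0.1]
gripper_width: 0.969
```

```bash
python3 - <<'E'
from h import *
s=r.sense();t=s["tcp_pos"];print(t,s["ee_rot"],s["joints"])
c=r.capture("scene");crop(c,(150,60,350,210),"a9.png")
for z in(0,.0187,.03,.07):print((proj(c,t+[0,0,z])-[150,60])*4)
for y in(-.05,.05):print((proj(c,t+[0,y,0])-[150,60])*4)
E
```

```text
[ 0.4742695  -0.28785481  0.23672887] [[-9.99996945e-01 -2.46347859e-03 -2.01630278e-04]
 [-2.46355593e-03  9.99996892e-01  3.84214784e-04]
 [ 2.00683147e-04  3.84710338e-04 -9.99999906e-01]] [-1.45264758e+01  1.36515306e+01 -5.64673202e+00 -1.95066227e-02
 -7.07184433e+01 -7.53259309e+01]
[336.16565459 373.7394439 ]
[335.09750745 354.63705132]
[334.43905838 342.86405222]
[332.02580344 299.73151277]
[261.72534354 394.69446667]
[409.21714141 353.16974513]
```

View pics/a9.png

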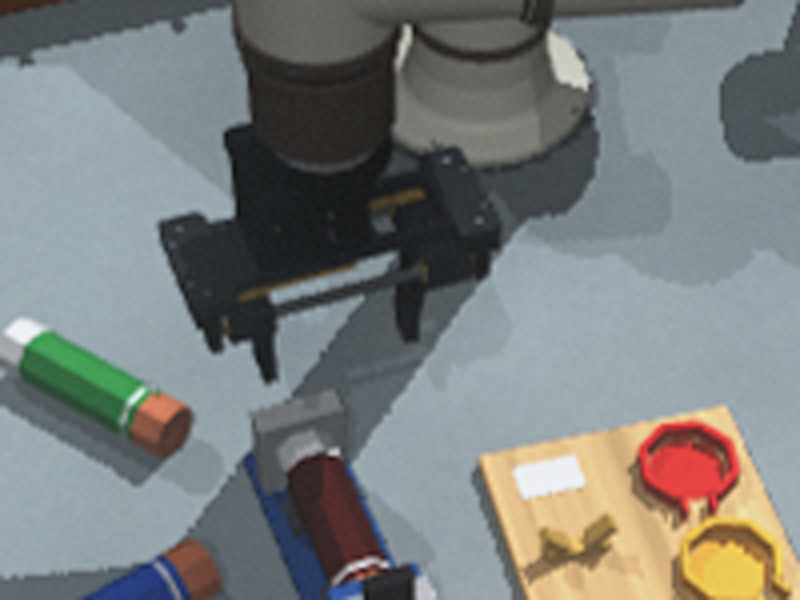

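Emit:
play_rows --pt "1 1.3 0 0 0 0 0" --pt "2 2.6 0 0 0 0 0" --pt "3 3.9 1 0 0 0 0" --pt "4.4 5.6 2 0 0 0 0" --pt "4.4 5.6 4 0 0 0 0" --pt "4.4 5.6 6 0 0 0 0" --pt "4.4 5.6 7.5 0 0 0 0" --pt "4.4 5.6 8.8 0 0 0 0" --pt "4.4 5.6 8.8 0 0 0 0" --pt "4.4 5.6 8.8 0 0 0 0"

```text
time_s: 14.95
tcp_pos: [0.3633, -0.1498, 0.0173]
ee_rot: [[-1.0, -0.004, -0.001], [-0.004, 1.0, -0.0], [0.001, -0.0, -1.0]]
wrist_force: [-0.2, -0.4, -0.0]
gripper_width: 0.168
```

Emit:
play_rows --pt "0 0 0.1 0 0 0 0" --pt "0 0 0.2 0 0 0 0" --pt "0 0 0.3 0 0 0 0" --pt "0 0 0.4 0 0 0 0" --pt "0 0 0.4 0 0 0 0"

```text
time_s: 15.45
tcp_pos: [0.3622, -0.1499, 0.0072]
ee_rot: [[-1.0, -0.003, 0.0], [-0.003, 1.0, 0.0], [-0.0, 0.0, -1.0]]
wrist_force: [-0.4, -0.5, 0.3]
gripper_width: 0.009
```

Emit:
play_rows --pt "0 0 0.1 0 0 0 0" --pt "0 0 0.2 0 0 0 0" --pt "0 0 0.2 0 0 0 0"

```text
time_s: 15.75
tcp_pos: [0.3619, -0.1499, 0.0018]
ee_rot: [[-1.0, -0.003, -0.001], [-0.003, 1.0, 0.0], [0.001, 0.0, -1.0]]
wrist_force: [0.0, -0.0, 0.0]
gripper_width: 0.004
```

Emit:
play_rows --pt "0 0 0.1 0 0 0 0" --pt "0 0 0.2 0 0 0 0" --pt "0 0 0.3 0 0 0 0" --pt "0 0 0.3 0 0 0 0"

```text
time_s: 16.15
tcp_pos: [0.3619, -0.1498, -0.0057]
ee_rot: [[-1.0, -0.003, -0.001], [-0.003, 1.0, -0.0], [0.001, 0.0, -1.0]]
wrist_force: [-0.2, 0.2, -0.6]
gripper_width: 0.003
```

Emit:
play_rows --pt "0 0 0.1 0 0 0 0" --pt "0 0 0.2 0 0 0 0" --pt "0 0 0.3 0 0 0 0" --pt "0 0 0.3 0 0 0 0"

```text
time_s: 16.55
tcp_pos: [0.362, -0.1498, -0.0132]
ee_rot: [[-1.0, -0.003, -0.001], [-0.003, 1.0, -0.0], [0.001, 0.0, -1.0]]
wrist_force: [0.3, 0.5, 0.0]
gripper_width: 0.008
```

Emit:
play_rows --pt "0 0 0.1 0 0 0 0" --pt "0 0 0.2 0 0 0 0" --pt "0 0 0.2 0 0 0 0"

```text
time_s: 16.85
tcp_pos: [0.362, -0.1499, -0.0181]
ee_rot: [[-1.0, -0.003, -0.001], [-0.003, 1.0, 0.0], [0.001, 0.0, -1.0]]
wrist_force: [-0.2, 0.5, -0.6]
gripper_width: 0.009
```

Emit:
play_rows --pt "0 0 0.1 0 0 0 0" --pt "0 0 0.15 0 0 0 0" --pt "0 0 0.2 0 0 0 0" --pt "0 0 0.2 0 0 0 0"

```text
time_s: 17.25
tcp_pos: [0.3621, -0.1498, -0.023]
ee_rot: [[-1.0, -0.003, -0.0], [-0.003, 1.0, -0.0], [0.0, -0.0, -1.0]]
wrist_force: [0.3, 0.4, -0.4]
gripper_width: 0.002
```

```bash
python3 - <<'E'
from h import *
s=r.sense();t=s["tcp_pos"];print(t,s["wrist_force"])
c=r.capture("scene");crop(c,(180,60,330,200),"a10.png")
print((proj(c,[.362,-.15,0])-[180,60])*4.286)
E
```

```text
[ 0.36212984 -0.14984845 -0.02300323] [ 0.32298765  0.4048616  -0.40870574]
[370.72670006 449.64048931]
```

View pics/a10.png

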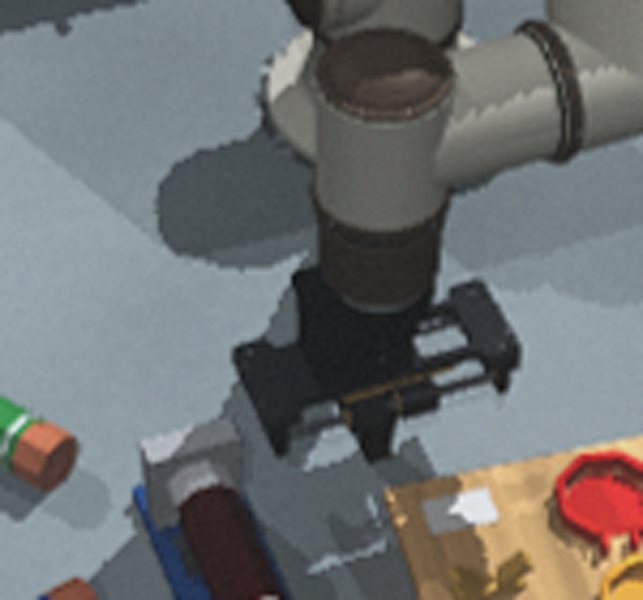

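Emit:
play_rows --pt "0 0 0.08 0 0 0 0" --pt "0 0 0.15 0 0 0 0" --pt "0 0 0.2 0 0 0 0" --pt "0 0 0.2 0 0 0 0"

```text
time_s: 17.7
tcp_pos: [0.3623, -0.1499, -0.0266]
ee_rot: [[-1.0, -0.004, -0.0], [-0.004, 1.0, -0.0], [0.0, -0.0, -1.0]]
wrist_force: [-4.0, 1.5, 19.9]
gripper_width: 0.005
```

```bash
sed -i 's|s=r.sense();R=s\["ee_rot"\];d=R.T@(np.asarray(target_pos)-s\["tcp_pos"\])/0.025|s=r.sense();R=s["ee_rot"];d=R.T@(np.asarray(target_pos)-s["tcp_pos"]-[0,0,ZB])/0.025|; s|^def move|ZB=0.0262\ndef move|' h.py; python3 - <<'E'
from h import *
move([.535,-.289,.113],90)
E
```

```text
d [-6.88 -5.59 -4.53] w [-0.   -0.    0.04]
```

Emit:
play_rows --pt "0 0 -2 0 0 0 0" --pt "0 0 -4 0 0 0 0" --pt "0 0 -6 0 0 0 0" --pt "-1.4 -1.2 -7.5 0 0 0 0" --pt "-2.8 -2.4 -7.5 0 0 0 0" --pt "-4.2 -3.6 -7.5 0 0 0 0" --pt "-5.6 -4.8 -7.5 0 0 0 0" --pt "-6.9 -5.56 -7.5 0 0 0 0" --pt "-6.9 -5.56 -6 0 0 0 0" --pt "-6.9 -5.56 -4.7 0 0 0 0" --pt "-6.9 -5.56 -4.7 0 0 0 0"

```text
time_s: 18.8
tcp_pos: [0.5311, -0.2871, 0.084]
ee_rot: [[-1.0, -0.001, -0.011], [-0.001, 1.0, 0.004], [0.011, 0.004, -1.0]]
wrist_force: [-0.7, 1.3, -0.4]
gripper_width: 0.004
```

Emit:
play_rows --pt "-0.3 0 0 0 0 0 0" --pt "-0.7 0 0 0 0 0 0" --pt "-1.1 0 0 0 0 0 0" --pt "-1.5 0 0 0 0 0 0" --pt "-1.9 0 0 0 0 0 0" --pt "-2.3 0 0 0 0 0 0" --pt "-2.5 0 0 0 0 0 0" --pt "-2.5 0 0 0 0 0 0"

```text
time_s: 19.6
tcp_pos: [0.5995, -0.288, 0.0894]
ee_rot: [[-1.0, -0.003, 0.003], [-0.003, 1.0, -0.0], [-0.003, -0.0, -1.0]]
wrist_force: [0.1, 0.1, -0.8]
gripper_width: 0.008
```

Emit:
play_rows --pt "-0.2 0 0 0 0 0 0" --pt "-0.4 0 0 0 0 0 0" --pt "-0.4 0 0 0 0 0 0"

```text
time_s: 19.9
tcp_pos: [0.6047, -0.2878, 0.0893]
ee_rot: [[-1.0, -0.003, -0.007], [-0.003, 1.0, 0.001], [0.007, 0.001, -1.0]]
wrist_force: [-8.2, 1.2, 4.9]
gripper_width: 0.008
```

```bash
python3 - <<'E'
from h import *
s=r.sense();print(s["tcp_pos"],s["wrist_force"])
c=r.capture("scene");crop(c,(190,110,310,260),"a11.png")
c=r.capture("top");crop(c,(250,120,350,260),"b11.png")
E
```

```text
[ 0.60471466 -0.28783646  0.08930189] [-8.19716006  1.15929734  4.8794398 ]
```

View pics/a11.png

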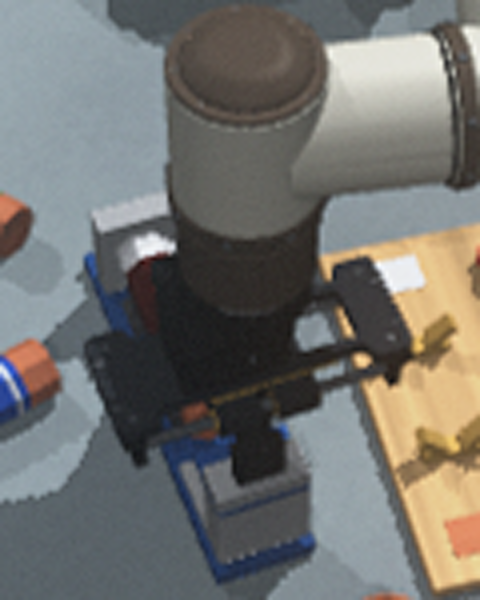

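```bash
python3 - <<'E'
from h import *
move([.468,-.2895,.16],90);move([.468,-.2895,.037],90)
E
```

```text
d [ 5.48 -0.05 -1.75] w [ 0.02 -0.08  0.03]
d [ 5.45 -0.06  3.17] w [ 0.02 -0.08  0.03]
```

Emit:
play_rows --pt "0.5 0 0 0 0 0 0" --pt "0.7 0 -1 0 0 0 87" --pt "1.5 0 -3 0 0 0 87" --pt "3.2 0 -3.5 0 0 0 87" --pt "5 0 -3.5 0 0 0 87" --pt "5.65 0 -3.5 0 0 0 87" --pt "5.65 0 -3.5 0 0 0 87" --pt "5.65 0 -3 0 0 0 87" --pt "5.65 0 -3 0 0 0 87"

```text
time_s: 20.9
tcp_pos: [0.4666, -0.288, 0.1624]
ee_rot: [[-1.0, -0.003, -0.002], [-0.003, 1.0, 0.002], [0.002, 0.002, -1.0]]
wrist_force: [-0.6, 0.2, -0.4]
gripper_width: 0.653
```

```bash
python3 - <<'E'
from h import *
s=r.sense();print(s["gripper_width"],s["tcp_pos"])
move([.468,-.2895,.037],90)
c=r.capture("scene");crop(c,(190,110,310,260),"a12.png")
c=r.capture("top");crop(c,(250,150,350,260),"b12.png")
E
```

```text
0.6533134585761691 [ 0.46657448 -0.28799212  0.1623846 ]
d [-0.07 -0.07  6.06] w [ 0.02 -0.03  0.03]
```

View pics/a12.png

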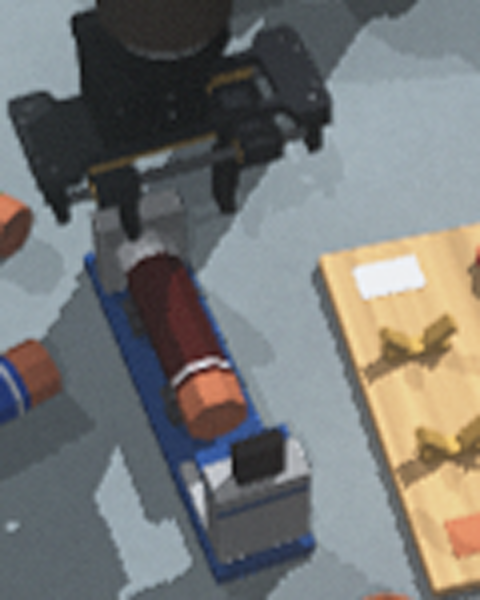

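View pics/b12.png

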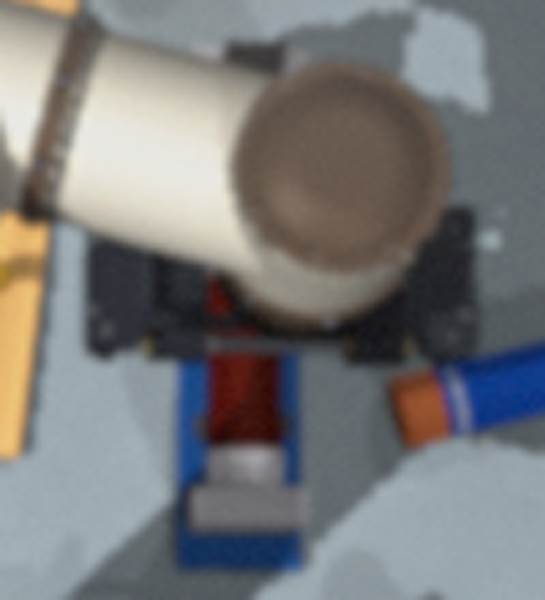

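Emit:
play_rows --pt "0 0 1.5 0 0 0 87" --pt "0 0 3 0 0 0 87" --pt "0 0 4.5 0 0 0 87" --pt "0 0 5.5 0 0 0 87" --pt "0 0 6 0 0 0 87" --pt "0 0 6 0 0 0 87"

```text
time_s: 21.6
tcp_pos: [0.4659, -0.2883, 0.0128]
ee_rot: [[-1.0, -0.003, -0.004], [-0.003, 1.0, 0.001], [0.004, 0.001, -1.0]]
wrist_force: [0.4, 0.1, 0.7]
gripper_width: 0.999
```

Emit:
play_rows --pt "0 0 0 0 0 0 30" --pt "0 0 0 0 0 0 30" --pt "0 0 0 0 0 0 30" --pt "0 0 0 0 0 0 30" --pt "0 0 0 0 0 0 30" --pt "0 0 0 0 0 0 30" --pt "0 0 0 0 0 0 30" --pt "0 0 0 0 0 0 30"

```text
time_s: 22.4
tcp_pos: [0.4667, -0.2902, 0.0154]
ee_rot: [[-1.0, -0.004, 0.001], [-0.004, 1.0, -0.002], [-0.001, -0.002, -1.0]]
wrist_force: [-1.2, -5.4, 2.5]
gripper_width: 0.478
```

Emit:
play_rows --pt "0 0 -0.6 0 0 0 30" --pt "0 0 -1.2 0 0 0 30" --pt "0 0 -2.2 0 0 0 30" --pt "0 0 -3.2 0 0 0 30" --pt "0 0 -4 0 0 0 30" --pt "0 0 -4 0 0 0 30"

```text
time_s: 23.0
tcp_pos: [0.468, -0.2891, 0.117]
ee_rot: [[-1.0, -0.003, 0.005], [-0.003, 1.0, -0.002], [-0.005, -0.002, -1.0]]
wrist_force: [-0.1, -0.5, -2.8]
gripper_width: 0.48
```

```bash
python3 - <<'E'
from h import *
s=r.sense();print(s["gripper_width"],s["tcp_pos"],s["wrist_force"])
c=r.capture("scene");crop(c,(190,110,350,260),"a13.png")
print("cap end before lift",unproj(c,(243.75,215),.055))
d=r.capture("top");crop(d,(180,130,340,260),"b13.png")
spots(["scope_cap","scope_center","cradle"])
E
```

```text
0.480048438302183 [ 0.46799951 -0.28910144  0.1170043 ] [-0.05928586 -0.52635342 -2.7528434 ]
cap end before lift [ 0.54792276 -0.29158222  0.055     ]
scope_cap scene [ 0.4657 -0.4653  0.0401] 0.82
scope_cap scene [ 0.2561 -0.4168  0.0371] 0.79
scope_cap scene [ 0.5364 -0.6494  0.0405] 0.72
scope_cap top [ 0.2395 -0.4151  0.0407] 0.87
scope_cap top [ 0.4098 -0.2864  0.1724] 0.64
scope_cap top [ 0.5181 -0.6438  0.0361] 0.61
scope_center scene [ 0.5142 -0.2874  0.1737] 0.95
scope_center scene [ 0.4628 -0.4637  0.0342] 0.89
scope_center scene [ 0.2527 -0.4174  0.0358] 0.8
scope_center top [ 0.4564 -0.4603  0.0378] 0.77
scope_center top [ 0.2373 -0.4208  0.0419] 0.69
scope_center top [ 0.5191 -0.6437  0.0352] 0.66
cradle scene [0.5403 0.2486 0.0782] 0.7
cradle scene [ 0.5871 -0.1032  0.015 ] 0.59
cradle scene [ 0.5145 -0.2894  0.1754] 0.58
```

View pics/a13.png

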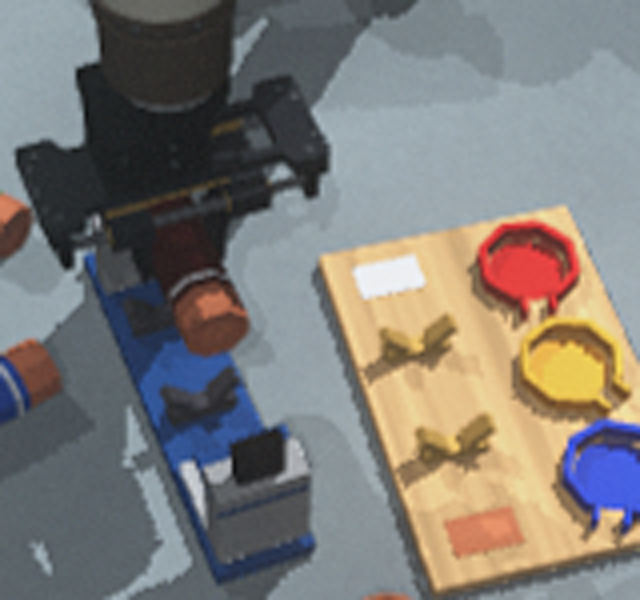

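View pics/b13.png

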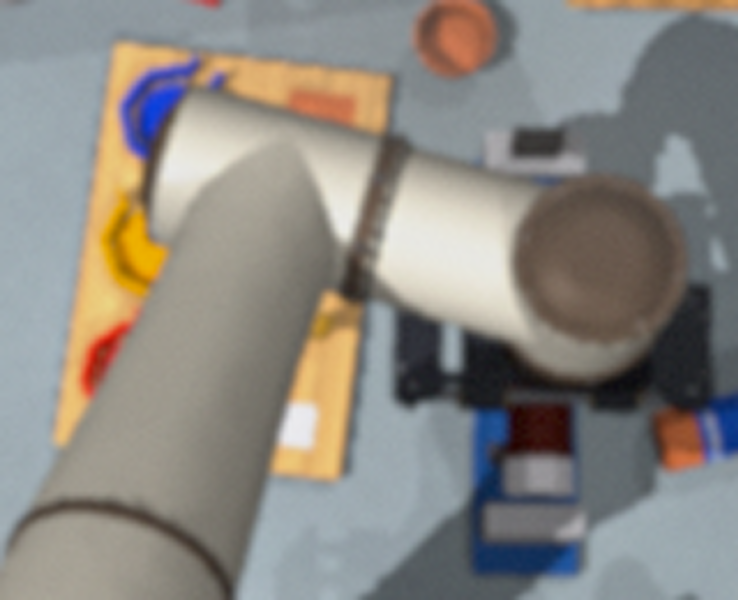

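```bash
python3 - <<'E'
from h import *
c=r.capture("scene");d=r.capture("top")
for z in(.02,.03):print(z,unproj(c,(190+417/4,110+348/4),z),unproj(c,(190+455/4,110+447/4),z),unproj(d,(180+315/4.6125,130+200/4.6125),z),unproj(d,(180+300/4.6125,130+323/4.6125),z))
move([.559,-.1285,.12+.0],84.1)
E
```

```text
0.02 [ 0.51926677 -0.1235876   0.02      ] [ 0.60807822 -0.13232104  0.02      ] [ 0.6036464  -0.13908831  0.02      ] [ 0.5136033  -0.13054493  0.02      ]
0.03 [ 0.52550506 -0.12697257  0.03      ] [ 0.61355109 -0.13563075  0.03      ] [ 0.60129856 -0.13939603  0.03      ] [ 0.51189879 -0.13091368  0.03      ]
d [-3.73  6.39  0.81] w [ 0.   -0.01  1.21]
```

Emit:
play_rows --pt "-0.5 1 0 0 0 0.2 30" --pt "-1 2 0 0 0 0.4 30" --pt "-1.6 3 0 0 0 0.6 30" --pt "-2.3 4 0 0 0 0.8 30" --pt "-3 5 0 0 0 1 30" --pt "-3.5 6 0 0 0 1.2 30" --pt "-3.7 6.36 0 0 0 1.2 30" --pt "-3.7 6.36 0 0 0 1.2 30"

```text
time_s: 24.3
tcp_pos: [0.5589, -0.1283, 0.1144]
ee_rot: [[-0.995, 0.099, -0.0], [0.099, 0.995, -0.0], [0.0, -0.0, -1.0]]
wrist_force: [-0.3, 0.3, -2.0]
gripper_width: 0.479
```

```bash
python3 - <<'E'
from h import *
s=r.sense();print(s["gripper_width"],s["tcp_pos"],s["wrist_force"])
move([.560,-.130,.038],84.1)
c=r.capture("scene");crop(c,(230,110,390,260),"a14.png")
spots(["scope_cap","scope_center"],["scene"])
E
```

```text
0.4792233190224988 [ 0.55889278 -0.12829098  0.1143678 ] [-0.30821202  0.3393169  -2.03178482]
d [-0.05 -0.06  4.1 ] w [-0.   -0.    0.04]
scope_cap scene [ 0.6062 -0.1329  0.1685] 0.94
scope_cap scene [ 0.2531 -0.4187  0.0371] 0.81
scope_cap scene [ 0.467  -0.4634  0.0392] 0.74
scope_center scene [ 0.2521 -0.4205  0.0372] 0.9
scope_center scene [ 0.4626 -0.4613  0.0355] 0.78
scope_center scene [ 0.6062 -0.1356  0.1703] 0.67
```

View pics/a14.png

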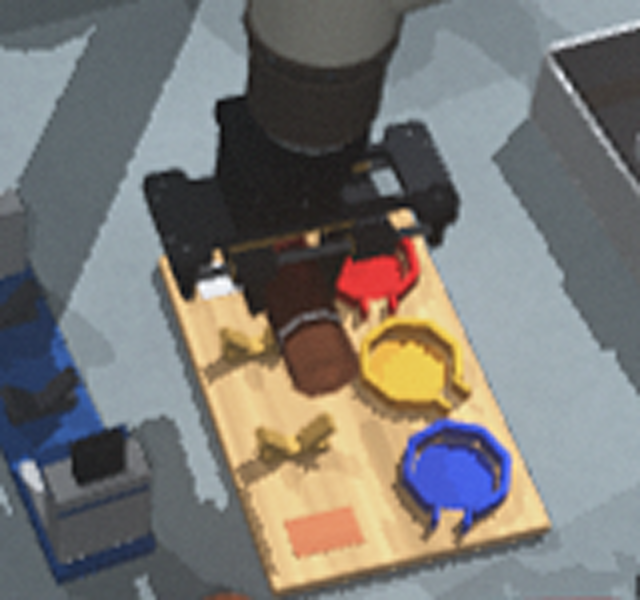

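Emit:
play_rows --pt "0 0 1 0 0 0 30" --pt "0 0 2 0 0 0 30" --pt "0 0 3 0 0 0 30" --pt "0 0 3.5 0 0 0 30" --pt "0 0 3.8 0 0 0 30" --pt "0 0 3.8 0 0 0 30"

```text
time_s: 25.05
tcp_pos: [0.558, -0.1298, 0.0192]
ee_rot: [[-0.995, 0.102, -0.001], [0.102, 0.995, -0.0], [0.001, -0.0, -1.0]]
wrist_force: [0.6, -0.7, -3.3]
gripper_width: 0.48
```

```bash
python3 - <<'E'
from h import *
s=r.sense();print(s["gripper_width"],s["tcp_pos"],s["wrist_force"])
c=r.capture("scene");crop(c,(230,110,390,260),"a15.png")
E
```

```text
0.48047577063309005 [ 0.5580237  -0.12984925  0.01919646] [ 0.55134927 -0.65663807 -3.27976805]
```

View pics/a15.png

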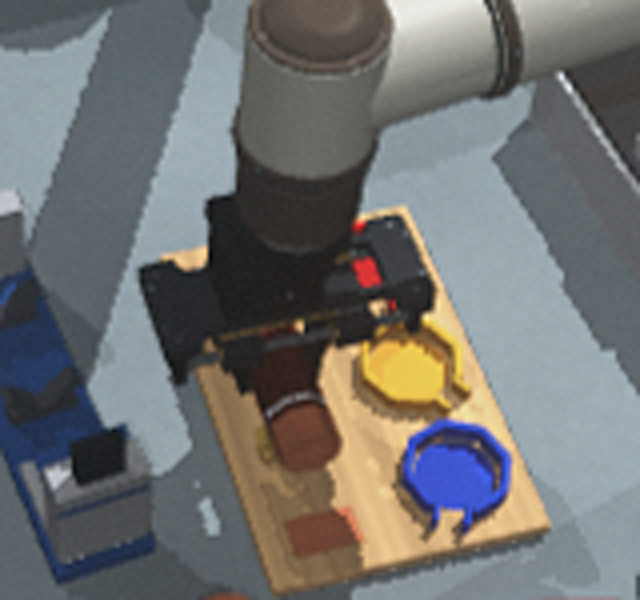

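Emit:
play_rows --pt "0 0 0.1 0 0 0 30" --pt "0 0 0.2 0 0 0 30" --pt "0 0 0.3 0 0 0 30" --pt "0 0 0.3 0 0 0 30"

```text
time_s: 25.5
tcp_pos: [0.5586, -0.1292, 0.0123]
ee_rot: [[-0.995, 0.102, 0.0], [0.102, 0.995, 0.0], [-0.0, 0.0, -1.0]]
wrist_force: [0.2, -0.0, -3.0]
gripper_width: 0.481
```

Emit:
play_rows --pt "0 0 0.06 0 0 0 30" --pt "0 0 0.12 0 0 0 30" --pt "0 0 0.16 0 0 0 30" --pt "0 0 0.16 0 0 0 30"

```text
time_s: 25.9
tcp_pos: [0.5595, -0.1286, 0.0102]
ee_rot: [[-0.995, 0.101, 0.002], [0.101, 0.995, 0.0], [-0.002, 0.0, -1.0]]
wrist_force: [-2.6, 4.6, 9.9]
gripper_width: 0.481
```

Emit:
play_rows --pt "0 0 0 0 0 0 50" --pt "0 0 0 0 0 0 87" --pt "0 0 0 0 0 0 87" --pt "0 0 0 0 0 0 87" --pt "0 0 0 0 0 0 87" --pt "0 0 0 0 0 0 87" --pt "0 0 0 0 0 0 87" --pt "0 0 -1 0 0 0 87" --pt "0 0 -3 0 0 0 87" --pt "0 0 -5 0 0 0 87" --pt "0 0 -7 0 0 0 87" --pt "0 0 -7 0 0 0 87"

```text
time_s: 27.1
tcp_pos: [0.5633, -0.13, 0.1918]
ee_rot: [[-0.995, 0.1, 0.017], [0.1, 0.995, -0.002], [-0.017, -0.0, -1.0]]
wrist_force: [0.6, -0.3, -0.4]
gripper_width: 0.999
```

```bash
python3 - <<'E'
from h import *
s=r.sense();print(s["gripper_width"],s["tcp_pos"],s["wrist_force"])
c=r.capture("scene");crop(c,(230,110,390,260),"a16.png")
c=r.capture("top");crop(c,(180,130,340,260),"b16.png")
spots(["scope_cap","scope_center"],n=4)
E
```

```text
0.9994351715406528 [ 0.56327491 -0.13001557  0.19180321] [ 0.58644171 -0.34978596 -0.39970924]
scope_cap scene [ 0.5358 -0.6444  0.0412] 0.97
scope_cap scene [ 0.4637 -0.4673  0.0388] 0.91
scope_cap scene [ 0.2557 -0.4199  0.0384] 0.79
scope_cap scene [ 0.5738 -0.1312  0.0626] 0.75
scope_cap top [ 0.4521 -0.4576  0.0411] 0.92
scope_cap top [ 0.5205 -0.6461  0.0408] 0.69
scope_cap top [ 0.5234 -0.1219  0.0684] 0.63
scope_cap top [ 0.239  -0.4141  0.0402] 0.59
scope_center scene [ 0.5252 -0.6486  0.036 ] 0.94
scope_center scene [ 0.4612 -0.4638  0.0377] 0.81
scope_center scene [ 0.2525 -0.4208  0.038 ] 0.57
scope_center top [ 0.5274 -0.1223  0.0665] 0.93
scope_center top [ 0.5183 -0.6458  0.0355] 0.92
scope_center top [ 0.4554 -0.4585  0.0392] 0.91
scope_center top [ 0.2402 -0.4179  0.0427] 0.68
```

View pics/a16.png

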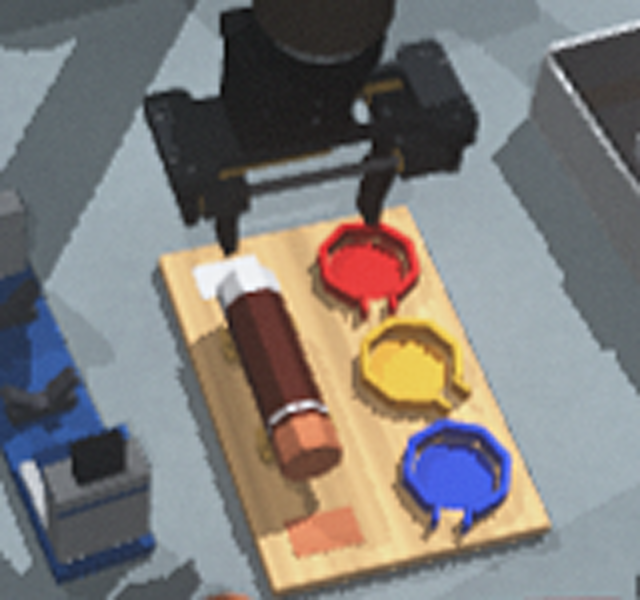

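```bash
python3 - <<'E'
from h import *
move([.520,.200,.20],88.5);move([.520,.200,.083],88.5)
c=r.capture("scene");print(unproj(c,(307.5,223.75),.05))
E
```

```text
d [ 2.83 12.95  0.31] w [-0.   -0.04 -0.87]
d [ 2.81 12.95  4.99] w [-0.   -0.04 -0.87]
[ 0.63413298 -0.13516844  0.05      ]
```

View pics/b16.png

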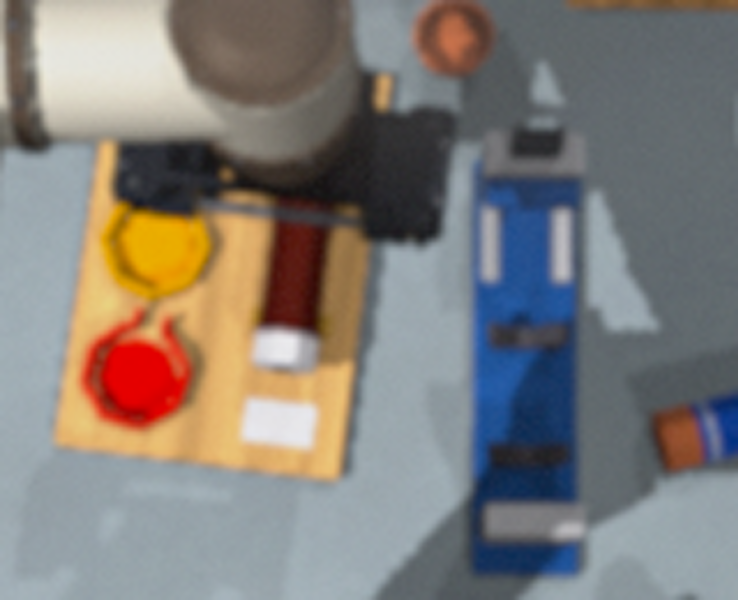

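Emit:
play_rows --pt "0.3 1.5 -0.3 0 0 -0.1 40" --pt "0.7 3 -0.5 0 0 -0.2 40" --pt "1 4.5 -0.5 0 0 -0.3 40" --pt "1.3 6 -0.5 0 0 -0.4 40" --pt "1.6 7.5 -0.5 0 0 -0.5 40" --pt "2 9 -0.5 0 0 -0.6 40" --pt "2.3 10.5 -0.4 0 0 -0.7 40" --pt "2.6 12 0 0 0 -0.8 40" --pt "2.8 12.95 0.3 0 0 -0.87 40" --pt "2.8 12.95 0.3 0 0 -0.87 40"

```text
time_s: 28.45
tcp_pos: [0.5205, 0.202, 0.1732]
ee_rot: [[-1.0, 0.022, -0.004], [0.022, 1.0, -0.002], [0.004, -0.002, -1.0]]
wrist_force: [0.6, -0.4, -0.2]
gripper_width: 0.467
```

```bash
python3 - <<'E'
from h import *
s=r.sense();print(s["gripper_width"],s["tcp_pos"],s["joints"])
move([.520,.200,.083],88.5)
c=r.capture("scene");crop(c,(350,60,512,210),"a17.png")
print((proj(c,[.520,.2,.1])-[350,60])*4)
E
```

```text
0.4666486137364963 [0.52047399 0.20199183 0.17315167] [ 3.78263490e+01  1.67119219e+01 -1.08323460e+01 -3.02917494e-02
 -6.26980871e+01 -1.29086951e+02]
d [ 0.   -0.07  4.65] w [-0.03 -0.04  0.05]
[183.71915658 361.84801995]
```

View pics/a17.png

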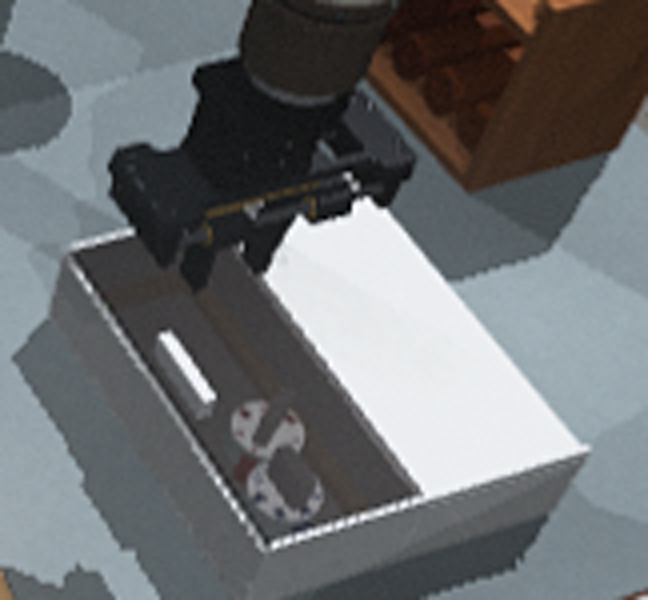

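Emit:
play_rows --pt "0 -0.05 1.5 0 0 0 40" --pt "0 -0.05 3 0 0 0 40" --pt "0 -0.05 4 0 0 0 40" --pt "0 -0.05 4.6 0 0 0 40" --pt "0 -0.05 4.6 0 0 0 40" --pt "0 -0.05 4.6 0 0 0 8" --pt "0 -0.05 4.6 0 0 0 8" --pt "0 -0.05 4.6 0 0 0 8" --pt "0 -0.05 4.6 0 0 0 8" --pt "0 -0.05 4.6 0 0 0 8" --pt "0 -0.05 4.6 0 0 0 8" --pt "0 -0.05 4.6 0 0 0 8"

```text
time_s: 29.7
tcp_pos: [0.5223, 0.1996, 0.0615]
ee_rot: [[-1.0, 0.025, 0.002], [0.025, 1.0, 0.001], [-0.002, 0.002, -1.0]]
wrist_force: [-2.5, 2.9, 4.1]
gripper_width: 0.134
```

Emit:
play_rows --pt "0 0.5 0 0 0 0 8" --pt "0 1 0 0 0 0 8" --pt "0 1.6 0 0 0 0 8" --pt "0 2.2 0 0 0 0 8" --pt "0 2.8 0 0 0 0 8" --pt "0 3.4 0 0 0 0 8" --pt "0 4 0 0 0 0 8" --pt "0 4.6 0 0 0 0 8" --pt "0 5 0 0 0 0 8" --pt "0 5.4 0 0 0 0 8" --pt "0 5.6 0 0 0 0 8" --pt "0 5.65 0 0 0 0 8"

```text
time_s: 30.9
tcp_pos: [0.5251, 0.3395, 0.0615]
ee_rot: [[-1.0, 0.025, -0.001], [0.025, 1.0, -0.003], [0.001, -0.003, -1.0]]
wrist_force: [-0.8, -4.7, 8.4]
gripper_width: 0.134
```

Emit:
play_rows --pt "0 0 0 0 0 0 50" --pt "0 0 0 0 0 0 50" --pt "0 0 0 0 0 0 50" --pt "0 0 -1 0 0 0 60" --pt "0 0 -3 0 0 0 60" --pt "0 0 -5 0 0 0 60" --pt "0 0 -6 0 0 0 60" --pt "0 0 -6 0 0 0 60"

```text
time_s: 31.7
tcp_pos: [0.5273, 0.3414, 0.2158]
ee_rot: [[-1.0, 0.026, 0.007], [0.026, 1.0, 0.006], [-0.007, 0.006, -1.0]]
wrist_force: [-0.4, 0.4, -0.1]
gripper_width: 0.679
```

```bash
python3 - <<'E'
from h import *
s=r.sense();print(s["gripper_width"],s["tcp_pos"])
c=r.capture("scene");crop(c,(360,90,500,220),"a18.png")
c=r.capture("top");crop(c,(50,130,170,250),"b18.png")
spots(["cell_red_center","cell_blue_center","cell_amber_center","door_grip"])
E
```

```text
0.6788442671386868 [0.52733162 0.34142936 0.21580059]
cell_red_center scene [0.5632 0.2601 0.0325] 0.72
cell_red_center top [0.5444 0.2632 0.0301] 0.85
cell_blue_center scene [0.6186 0.242  0.0301] 0.7
cell_blue_center scene [ 0.6643 -0.0329  0.0136] 0.27
cell_blue_center top [0.6058 0.2402 0.0334] 0.69
cell_amber_center scene [ 0.5728 -0.0271  0.0152] 0.74
door_grip scene [0.5428 0.3885 0.0814] 0.63
door_grip scene [ 0.5708 -0.0256  0.0181] 0.62
door_grip scene [ 0.7199 -0.2354  0.012 ] 0.15
door_grip top [0.4758 0.386  0.0791] 0.59
door_grip top [ 0.5518 -0.1264  0.0676] 0.45
```

View pics/a18.png

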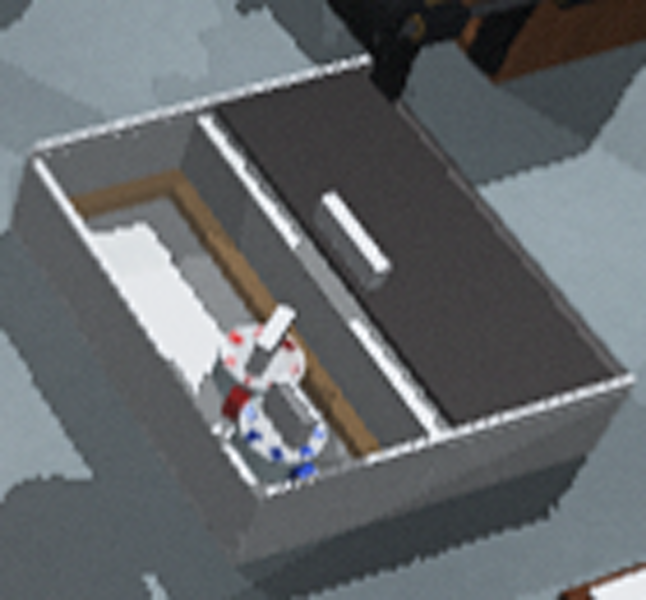

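View pics/b18.png

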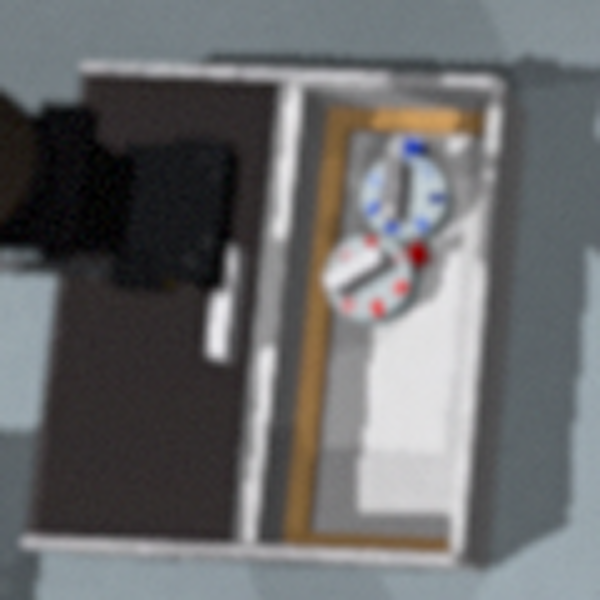

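```bash
cat >> h.py <<'E'
def ortho(c,x0,x1,y0,y1,z,ppm,name):
    """image: up=+x, left=+y"""
    H=int((x1-x0)*ppm);W=int((y1-y0)*ppm);X=x1-(np.arange(H)+.5)/ppm;Y=y1-(np.arange(W)+.5)/ppm
    XX,YY=np.meshgrid(X,Y,indexing="ij");P=np.stack([XX,YY,np.full_like(XX,z)],-1)@c["R"].T+c["t"]
    u=P[...,:2]/P[...,2:];u=u*(1+c["k1"]*(u**2).sum(-1,keepdims=True));K=c["camera_matrix"]
    m=(u*K[0,0]+[K[0,2],K[1,2]]).astype(np.float32)
    im=cv2.remap(c["pixels"][:,:,::-1].copy(),m[...,0],m[...,1],cv2.INTER_CUBIC)
    for k in np.arange(np.ceil(x0*50)/50,x1,.02):
        v=int((x1-k)*ppm);cv2.line(im,(0,v),(8,v),(0,255,0),1)
    for k in np.arange(np.ceil(y0*50)/50,y1,.02):
        v=int((y1-k)*ppm);cv2.line(im,(v,0),(v,8),(0,255,0),1)
    cv2.imwrite("pics/"+name,im) if name else None
    return im
E
python3 - <<'E'
from h import *
s=r.capture("scene");t=r.capture("top")
a=ortho(s,.42,.72,-.085,.035,.028,2500,None);b=ortho(t,.42,.72,-.085,.035,.028,2500,None)
cv2.imwrite("pics/n1.png",cv2.resize(np.hstack([a,b]),None,fx=.8,fy=.8))
a=ortho(s,.48,.67,.18,.31,.032,3000,None);b=ortho(t,.48,.67,.18,.31,.032,3000,None)
cv2.imwrite("pics/c1.png",np.hstack([a,b]))
E
```

```text
(no output)
```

View pics/n1.png

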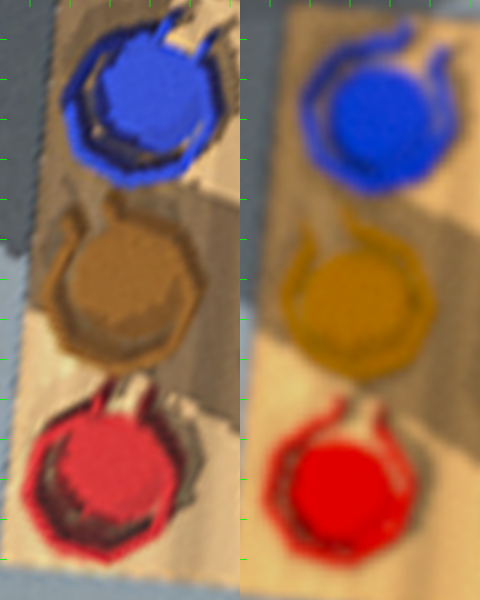

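View pics/c1.png

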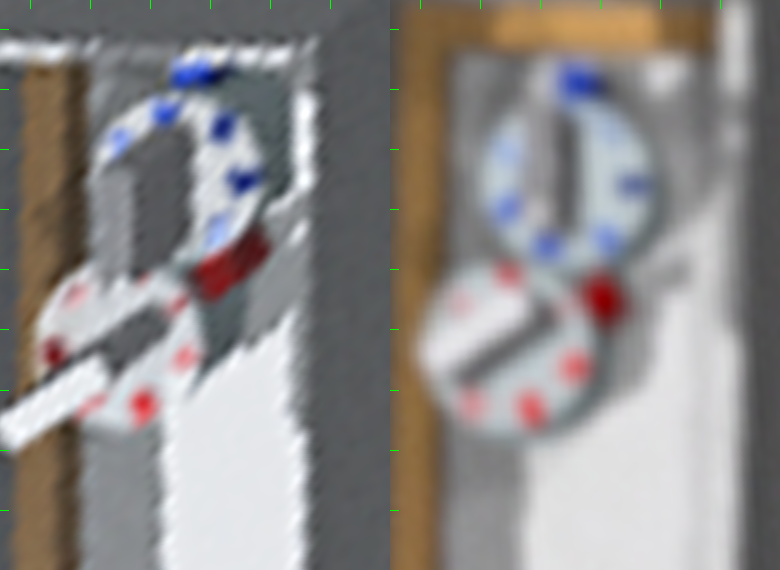

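```bash
cat > ov.py <<'E'
from h import *
def nest(c,cx,cy,yaw,z=.028,ppm=4000,R=.055):
    im=ortho(c,cx-R,cx+R,cy-R,cy+R,z,ppm,None)
    a=np.radians(yaw)
    def px(l):
        l=np.array(l);w=np.stack([cx+l[:,0]*np.cos(a)-l[:,1]*np.sin(a),cy+l[:,0]*np.sin(a)+l[:,1]*np.cos(a)],1)
        return np.stack([(cy+R-w[:,1])*ppm,(cx+R-w[:,0])*ppm],1).astype(np.int32)
    v=.031/np.cos(np.pi/8);th=np.radians(22.5+45*np.arange(8))
    cv2.polylines(im,[px(np.stack([v*np.cos(th),v*np.sin(th)],1))],True,(0,255,0),1)
    for s in(-.0085,.0085):cv2.polylines(im,[px([[.028,s],[.055,s]])],False,(0,255,0),1)
    return im
E
python3 - <<'E'
from ov import *
s=r.capture("scene");t=r.capture("top")
rows=[]
for n in((.478,-.0154,-14),(.664,-.035,-32)):rows.append(np.hstack([nest(s,*n,ppm=2700),nest(t,*n,ppm=2700)]))
cv2.imwrite("pics/n2.png",np.vstack(rows))
a=ortho(s,.53,.65,.21,.31,.064,3500,None);b=ortho(t,.53,.65,.21,.31,.064,3500,None)
cv2.imwrite("pics/c2.png",np.hstack([a,b]))
E
```

```text
Traceback (most recent call last):
ValueError: all the input array dimensions except for the concatenation axis must match exactly, but along dimension 1, the array at index 0 has size 594 and the array at index 1 has size 592
```

```bash
python3 - <<'E'
from ov import *
s=r.capture("scene");t=r.capture("top")
rows=[]
for n in((.478,-.0154,-14),(.664,-.035,-32)):rows.append(np.hstack([nest(s,*n,ppm=2700),nest(t,*n,ppm=2700)])[:290,:590])
cv2.imwrite("pics/n2.png",np.vstack(rows))
a=ortho(s,.53,.65,.21,.31,.064,3500,None);b=ortho(t,.53,.65,.21,.31,.064,3500,None)
cv2.imwrite("pics/c2.png",np.hstack([a,b]))
E
```

```text
(no output)
```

View pics/n2.png

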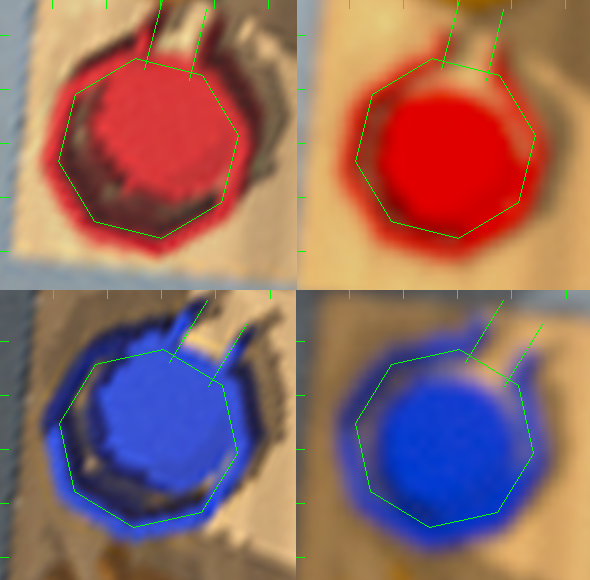

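View pics/c2.png

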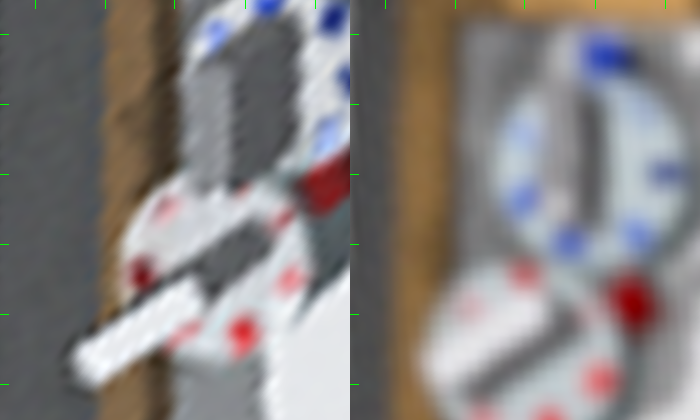

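```bash
python3 - <<'E'
from ov import *
s=r.capture("scene");t=r.capture("top")
for k,n in(("r",(.4795,-.017,-14)),("b",(.6665,-.0375,-32))):
    cv2.imwrite(f"pics/n3{k}.png",np.hstack([nest(s,*n,ppm=3600),nest(t,*n,ppm=3600)]))
E
```

```text
(no output)
```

View pics/n3r.png

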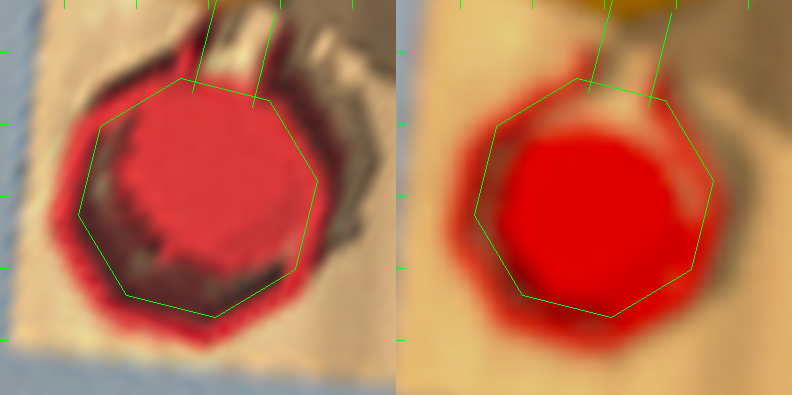

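View pics/n3b.png

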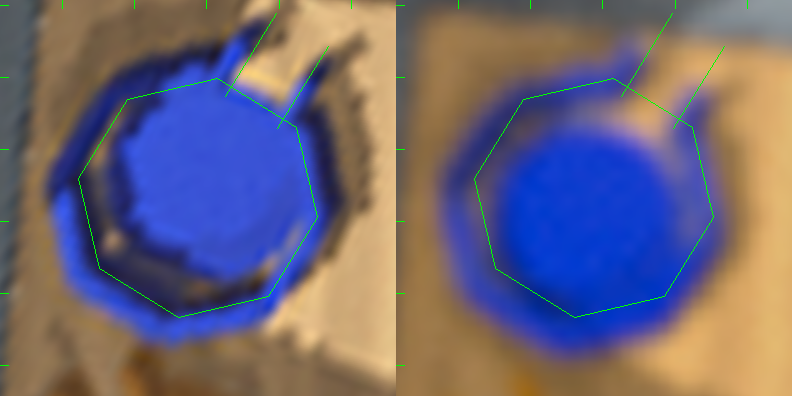

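```bash
python3 - <<'E'
from h import *
s=r.sense();print(s["tcp_pos"],s["gripper_width"])
move([.5543,.2705,.17],88.5)
E
```

```text
[0.52534848 0.33985014 0.21067909] 0.6870466871538808
d [-1.23 -2.74  2.68] w [0. 0. 0.]
```

Emit:
play_rows --pt "0 0 0 0 0 -1.7 50" --pt "0 -0.3 0 0 0 -3.4 50" --pt "-0.2 -0.6 0 0 0 -5.1 50" --pt "-0.4 -0.9 0 0 0 -6.8 50" --pt "-0.6 -1.2 0.2 0 0 -8.5 50" --pt "-0.8 -1.5 0.4 0 0 -10.2 50" --pt "-1 -1.8 0.6 0 0 -11.9 50" --pt "-1.23 -2.1 0.8 0 0 -13.6 50" --pt "-1.23 -2.4 1 0 0 -15.3 50" --pt "-1.23 -2.74 1.2 0 0 -17 50" --pt "-1.23 -2.74 1.4 0 0 -18.7 50" --pt "-1.23 -2.74 1.6 0 0 -20.4 50"

```text
time_s: 33.8
tcp_pos: [0.5544, 0.2702, 0.1706]
ee_rot: [[0.188, -0.982, 0.0], [-0.982, -0.188, 0.0], [-0.0, -0.0, -1.0]]
wrist_force: [-0.0, 0.6, 0.1]
gripper_width: 0.575
```

Emit:
play_rows --pt "0 0 0 0 0 -1.7 40" --pt "0 0 0 0 0 -3.4 40" --pt "0 0 0 0 0 -4.5 40" --pt "0 0 0 0 0 -4.5 40"

```text
time_s: 34.2
tcp_pos: [0.5544, 0.2706, 0.1707]
ee_rot: [[0.545, -0.839, 0.0], [-0.839, -0.545, 0.0], [0.0, -0.0, -1.0]]
wrist_force: [-0.0, 0.5, 0.3]
gripper_width: 0.467
```

```bash
python3 - <<'E'
from h import *
s=r.sense();print(s["tcp_pos"],s["gripper_width"],s["joints"])
move([.5543,.2705,.039],33)
c=r.capture("scene");crop(c,(360,70,500,220),"a19.png")
t=r.capture("top");crop(t,(50,130,170,250),"b19.png")
a=ortho(c,.48,.67,.18,.31,.032,3000,None);b=ortho(t,.48,.67,.18,.31,.032,3000,None)
cv2.imwrite("pics/c3.png",np.hstack([a,b]))
E
```

```text
[0.55437079 0.27061186 0.1707468 ] 0.4669382679165079 [ 4.10331433e+01  2.22579556e+01 -2.89867173e+00  2.14368114e-03
 -6.48316302e+01 -8.03404462e+00]
d [0.   0.01 6.32] w [-0. -0.  0.]
```

View pics/a19.png

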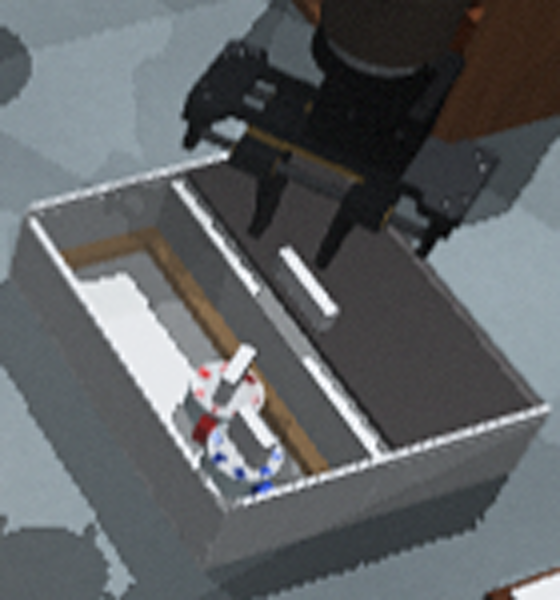

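View pics/c3.png

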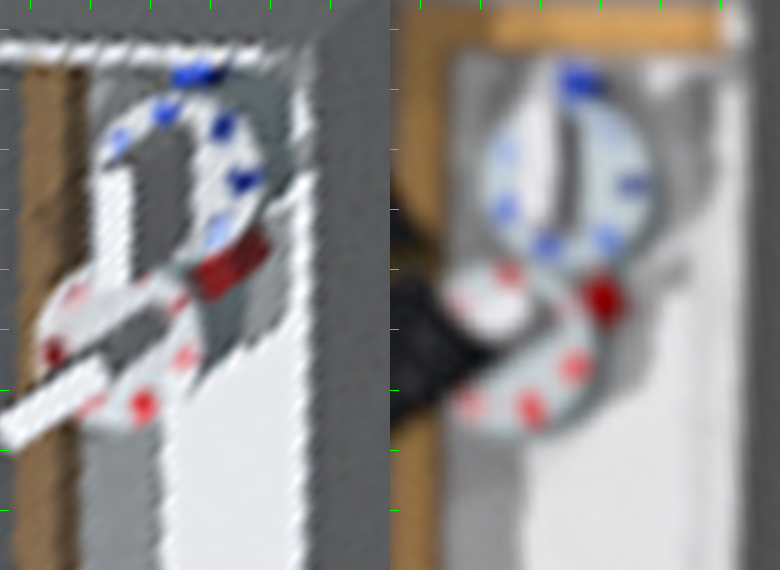

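Emit:
play_rows --pt "0 0 1.5 0 0 0 40" --pt "0 0 3 0 0 0 40" --pt "0 0 4.5 0 0 0 40" --pt "0 0 5.6 0 0 0 40" --pt "0 0 6.2 0 0 0 40" --pt "0 0 6.25 0 0 0 40" --pt "0 0 6.25 0 0 0 6" --pt "0 0 6.25 0 0 0 6" --pt "0 0 6.25 0 0 0 6" --pt "0 0 6.25 0 0 0 6" --pt "0 0 6.25 0 0 0 6" --pt "0 0 6.25 0 0 0 6"

```text
time_s: 35.5
tcp_pos: [0.5544, 0.2705, 0.0152]
ee_rot: [[0.545, -0.839, 0.0], [-0.839, -0.545, 0.0], [0.0, -0.0, -1.0]]
wrist_force: [-1.2, -1.0, 3.8]
gripper_width: 0.137
```

Emit:
play_rows --pt "0 0 0 0 0 0 6" --pt "0 0 0 0 0 0 6"

```text
time_s: 35.7
tcp_pos: [0.5544, 0.2704, 0.0151]
ee_rot: [[0.545, -0.838, 0.0], [-0.838, -0.545, -0.0], [0.0, -0.0, -1.0]]
wrist_force: [-1.4, -1.3, 5.7]
gripper_width: 0.134
```

Emit:
play_rows --pt "0 0 -0.6 0 0 0 6" --pt "0 0 -1.5 0 0 0 6" --pt "0 0 -2.5 0 0 0 6" --pt "0 0 -3.5 0 0 0 6" --pt "0 0 -4.5 0 0 0 6" --pt "0 0 -5.2 0 0 0 6" --pt "0 0 -5.2 0 0 0 6"

```text
time_s: 36.4
tcp_pos: [0.5558, 0.2718, 0.1468]
ee_rot: [[0.545, -0.838, 0.005], [-0.838, -0.545, 0.004], [-0.001, -0.006, -1.0]]
wrist_force: [1.0, -0.1, -0.8]
gripper_width: 0.135
```

```bash
python3 - <<'E'
from h import *
s=r.sense();print(s["tcp_pos"],s["gripper_width"],s["wrist_force"])
move([.479,-.0165,.17],33+42.7)
c=r.capture("scene");crop(c,(360,60,500,210),"a20.png")
E
```

```text
[0.55579042 0.2717959  0.14677321] 0.13488629922573214 [ 1.0075974  -0.0832362  -0.81768971]
d [7.99 8.86 0.06] w [-0.07 -0.02 -8.53]
```

View pics/a20.png

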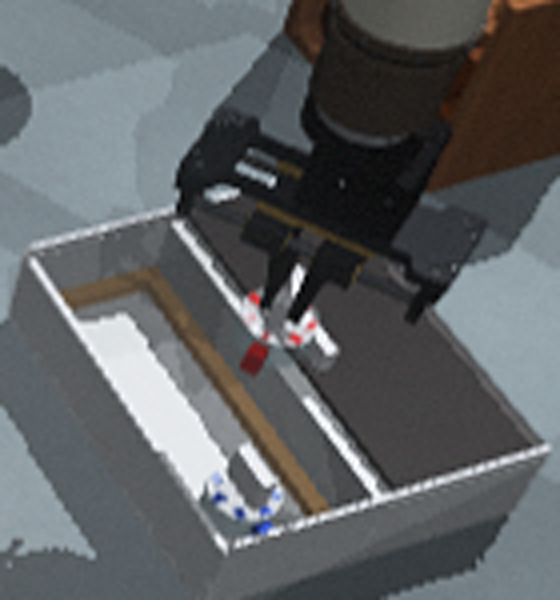

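Emit:
play_rows --pt "0.8 0.9 0 0 0 -0.8 6" --pt "1.6 1.8 0 0 0 -1.6 6" --pt "2.4 2.7 0 0 0 -2.5 6" --pt "3.3 3.6 0 0 0 -3.4 6" --pt "4.2 4.6 0 0 0 -4.4 6" --pt "5.1 5.6 0 0 0 -5.4 6" --pt "6 6.6 0 0 0 -6.4 6" --pt "6.9 7.6 0 0 0 -7.4 6" --pt "7.6 8.4 0 0 0 -8.2 6" --pt "7.99 8.86 0 0 0 -8.53 6" --pt "7.99 8.86 0 0 0 -8.53 6"

```text
time_s: 37.55
tcp_pos: [0.4754, -0.0192, 0.1426]
ee_rot: [[0.968, -0.25, -0.004], [-0.25, -0.968, -0.0], [-0.004, 0.001, -1.0]]
wrist_force: [-0.4, 0.2, -1.6]
gripper_width: 0.135
```

```bash
python3 - <<'E'
from h import *
s=r.sense();print(s["tcp_pos"],s["gripper_width"],s["joints"])
move([.479,-.0165,.07],33+42.7)
c=r.capture("scene");crop(c,(260,100,400,220),"a21.png")
# cell underside at TCP true -.0333 ; disc top plane
z=s["tcp_pos"][2]+ZB-.0333+.024;t=r.capture("top")
print(z)
a=ortho(c,.42,.54,-.09,.05,z,2800,None);b=ortho(t,.42,.54,-.09,.05,z,2800,None);cv2.imwrite("pics/c4.png",np.hstack([a,b]))
E
```

```text
[ 0.47540559 -0.01918527  0.14257437] 0.13473622207056762 [ 1.72803753e+01  1.04787914e+01 -2.42042395e+01 -5.47087466e-02
 -5.55328183e+01  5.82442976e+01]
d [ 0.13 -0.15  3.95] w [ 0.01  0.04 -0.04]
0.15947437418590923
```

View pics/a21.png

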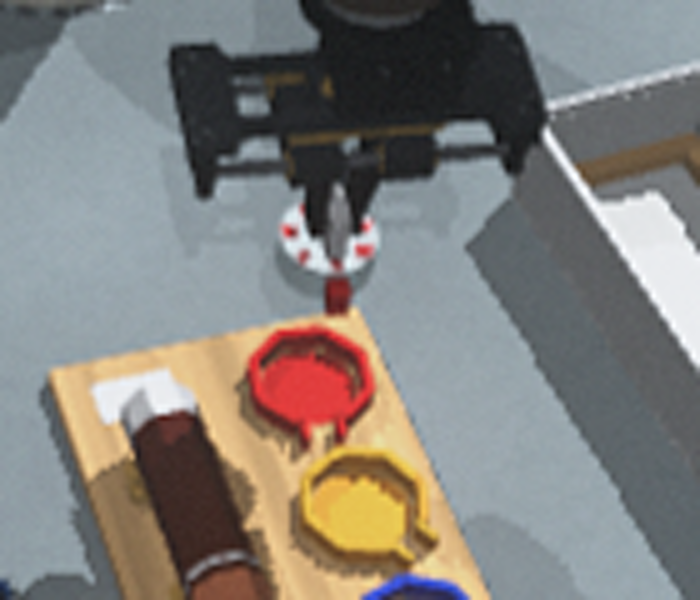

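View pics/c4.png

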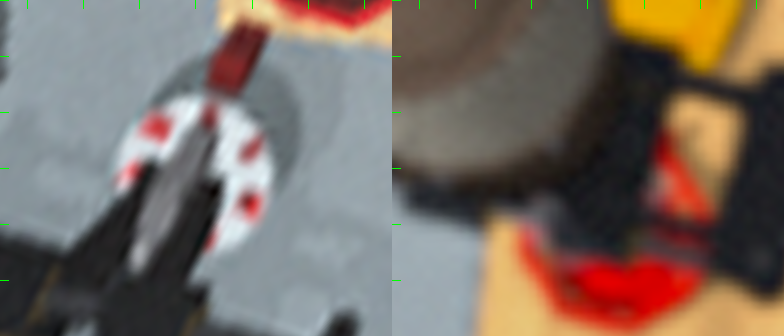

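Emit:
play_rows --pt "0.13 -0.15 0 0 0 0 6" --pt "0.13 -0.15 1 0 0 0 6" --pt "0.13 -0.15 2 0 0 0 6" --pt "0.13 -0.15 3 0 0 0 6" --pt "0.13 -0.15 3.8 0 0 0 6" --pt "0.13 -0.15 3.8 0 0 0 6" --pt "0.13 -0.15 3.8 0 0 0 6"

```text
time_s: 38.35
tcp_pos: [0.4822, -0.0141, 0.0494]
ee_rot: [[0.969, -0.246, -0.0], [-0.246, -0.969, -0.0], [0.0, 0.0, -1.0]]
wrist_force: [0.8, 0.8, -0.9]
gripper_width: 0.133
```

```bash
python3 - <<'E'
from ov import *
s=r.sense();print(s["tcp_pos"],s["gripper_width"],s["ee_rot"][:,1])
move([.4785,-.0163,.07],33+42.7)
c=r.capture("scene");crop(c,(270,130,380,220),"a22.png")
z=s["tcp_pos"][2]+ZB-.0333+.024;print(z)
a=ortho(c,.42,.54,-.09,.05,z,2800,None);b=nest(c,.479,-.0165,-14.3,ppm=3400,R=.06)
h=min(len(a),len(b));cv2.imwrite("pics/c5.png",np.hstack([a[:h],b[:h]]))
E
```

```text
[ 0.48221751 -0.01409459  0.04943523] 0.13320397972717649 [-2.46322465e-01 -9.69187848e-01  3.99002811e-04]
d [-0.12  0.12  0.23] w [ 0.   -0.    0.01]
0.06633523062824598
```

View pics/a22.png

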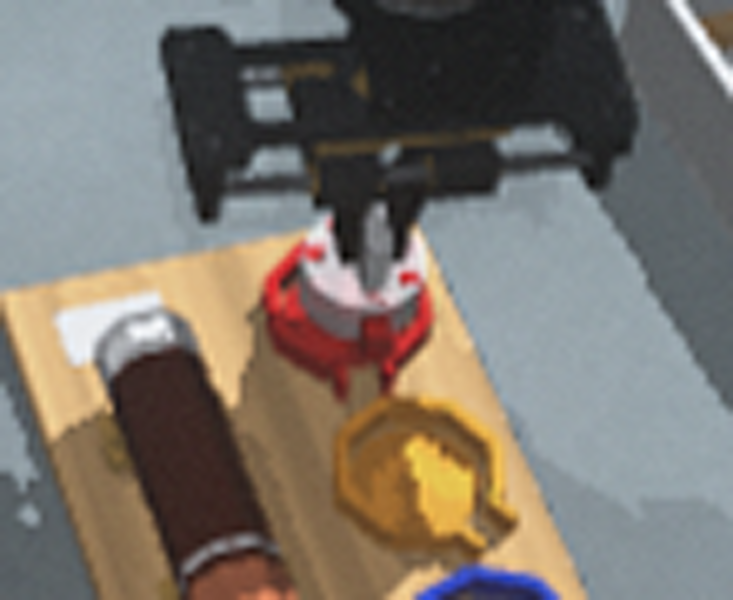

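View pics/c5.png

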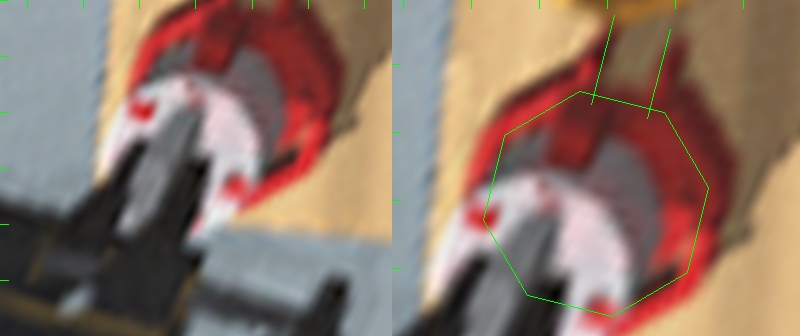

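Emit:
play_rows --pt "-0.16 0.11 0 0 0 0 6" --pt "-0.16 0.11 0.2 0 0 0 6" --pt "-0.16 0.11 0.4 0 0 0 6" --pt "-0.16 0.11 0.6 0 0 0 6" --pt "-0.16 0.11 0.7 0 0 0 6" --pt "-0.16 0.11 0.7 0 0 0 6"

```text
time_s: 39.0
tcp_pos: [0.4765, -0.0166, 0.0313]
ee_rot: [[0.969, -0.248, -0.001], [-0.248, -0.969, -0.0], [-0.001, 0.001, -1.0]]
wrist_force: [-1.0, -0.4, -2.3]
gripper_width: 0.136
```

Emit:
play_rows --pt "0 0 0.12 0 0 0 6" --pt "0 0 0.24 0 0 0 6" --pt "0 0 0.32 0 0 0 6" --pt "0 0 0.32 0 0 0 6"

```text
time_s: 39.4
tcp_pos: [0.4768, -0.0164, 0.0235]
ee_rot: [[0.969, -0.248, -0.0], [-0.248, -0.969, -0.0], [-0.0, 0.0, -1.0]]
wrist_force: [-1.0, 0.8, -1.8]
gripper_width: 0.135
```

Emit:
play_rows --pt "0 0 0.06 0 0 0 6" --pt "0 0 0.12 0 0 0 6" --pt "0 0 0.16 0 0 0 6" --pt "0 0 0.16 0 0 0 6"

```text
time_s: 39.8
tcp_pos: [0.477, -0.0164, 0.021]
ee_rot: [[0.969, -0.247, 0.0], [-0.247, -0.969, -0.0], [0.0, 0.0, -1.0]]
wrist_force: [-3.4, 2.6, 8.2]
gripper_width: 0.128
```

Emit:
play_rows --pt "0 0 0 0 0 0 20" --pt "0 0 0 0 0 0 40" --pt "0 0 0 0 0 0 40" --pt "0 0 0 0 0 0 40" --pt "0 0 0 0 0 0 40" --pt "0 0 -1 0 0 0 40" --pt "0 0 -2.5 0 0 0 40" --pt "0 0 -4 0 0 0 40" --pt "0 0 -6 0 0 0 40" --pt "0 0 -6 0 0 0 40"

```text
time_s: 40.8
tcp_pos: [0.4818, -0.0158, 0.1769]
ee_rot: [[0.969, -0.246, 0.015], [-0.246, -0.969, 0.002], [0.014, -0.006, -1.0]]
wrist_force: [0.9, 0.5, -0.2]
gripper_width: 0.463
```

```bash
python3 - <<'E'
from ov import *
s=r.sense();print(s["tcp_pos"],s["gripper_width"],s["joints"])
c=r.capture("scene");crop(c,(270,130,380,220),"a23.png");t=r.capture("top");crop(t,(190,130,300,240),"b23.png")
a=ortho(c,.42,.54,-.09,.05,.038,2800,None);b=ortho(t,.42,.54,-.09,.05,.038,2800,None)
cv2.imwrite("pics/c6.png",np.hstack([a,b]))
a=ortho(c,.48,.67,.18,.31,.032,3000,None);b=ortho(t,.48,.67,.18,.31,.032,3000,None)
cv2.imwrite("pics/c7.png",np.hstack([a,b]))
move([.610,.2507,.17],88)
E
```

```text
[ 0.48184971 -0.01583191  0.1769242 ] 0.4632038151174585 [ 17.58545968   8.46409217 -21.32018167   0.17443525 -59.34298461
  58.07614968]
d [  2.49 -11.66   1.12] w [-0.02 -0.03 -2.47]
```

View pics/a23.png

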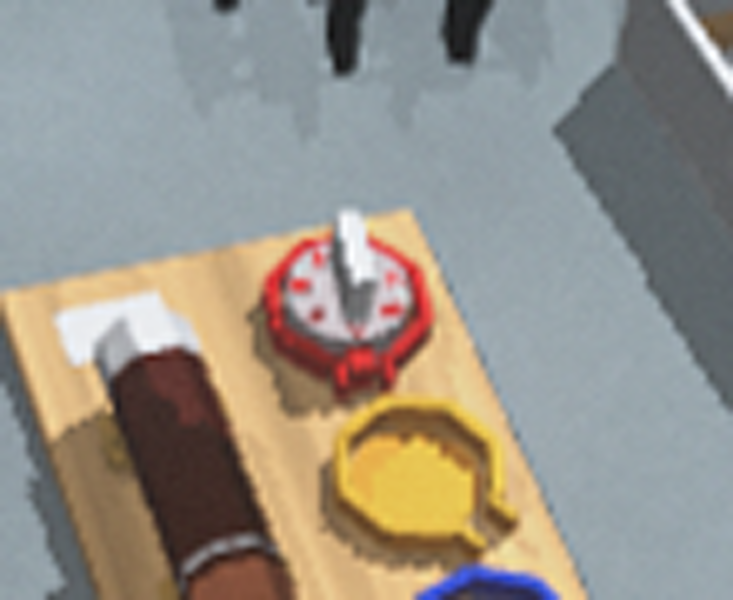

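View pics/c6.png

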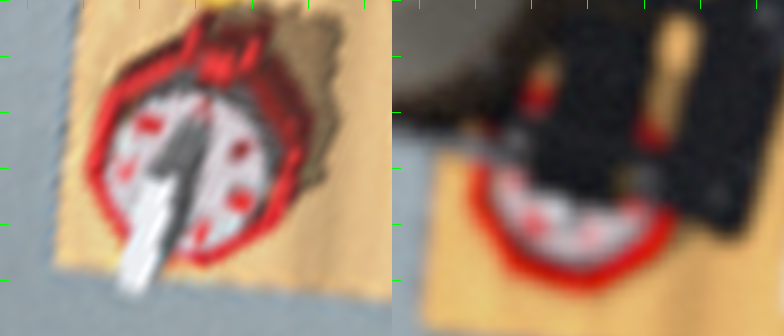

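View pics/c7.png

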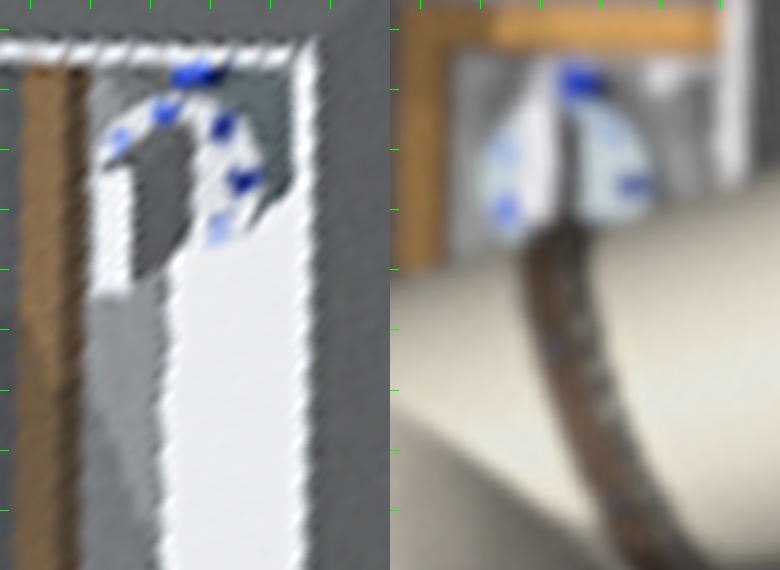

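Emit:
play_rows --pt "0.2 -1.2 0 0 0 -0.3 40" --pt "0.5 -2.4 0 0 0 -0.6 40" --pt "0.8 -3.7 0 0 0 -0.9 40" --pt "1.1 -5 0 0 0 -1.2 40" --pt "1.4 -6.4 0 0 0 -1.5 40" --pt "1.7 -7.8 0 0 0 -1.8 40" --pt "2 -9.2 0 0 0 -2.1 40" --pt "2.2 -10.4 0 0 0 -2.4 40" --pt "2.4 -11.3 0 0 0 -2.47 40" --pt "2.49 -11.66 0.5 0 0 -2.47 40" --pt "2.49 -11.66 0.7 0 0 -2.47 40" --pt "2.49 -11.66 0.7 0 0 -2.47 40"

```text
time_s: 42.1
tcp_pos: [0.6076, 0.249, 0.1493]
ee_rot: [[0.999, -0.035, -0.005], [-0.035, -0.999, -0.003], [-0.005, 0.003, -1.0]]
wrist_force: [0.1, 0.0, 0.1]
gripper_width: 0.461
```

```bash
python3 - <<'E'
from h import *
s=r.sense();print(s["tcp_pos"],s["gripper_width"],s["joints"])
move([.610,.2507,.039],88)
c=r.capture("scene");crop(c,(360,70,500,220),"a24.png")
E
```

```text
[0.60758857 0.24896826 0.14930918] 0.4610974156023226 [ 3.63479090e+01  2.71540386e+01  1.82246124e+00 -4.12263446e-02
 -6.50246930e+01  5.16376521e+01]
d [ 0.12 -0.09  5.46] w [ 0.04  0.06 -0.01]
```

View pics/a24.png

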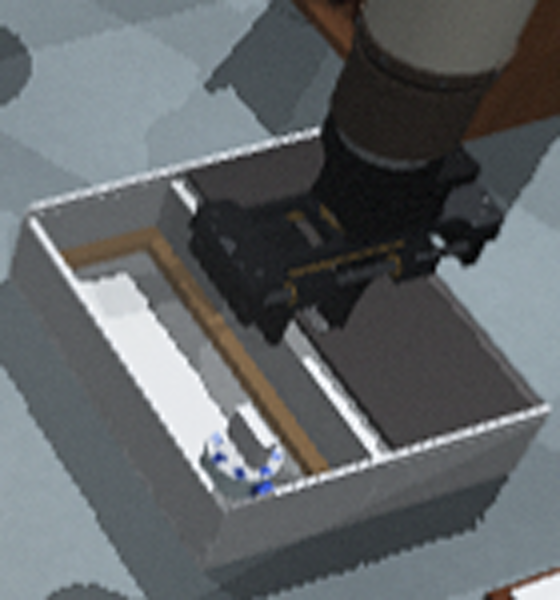

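Emit:
play_rows --pt "0 0 1.5 0 0 0 40" --pt "0 0 3 0 0 0 40" --pt "0 0 4.2 0 0 0 40" --pt "0 0 5.1 0 0 0 40" --pt "0 0 5.4 0 0 0 40" --pt "0 0 5.4 0 0 0 40"

```text
time_s: 42.75
tcp_pos: [0.609, 0.2495, 0.017]
ee_rot: [[0.999, -0.035, -0.001], [-0.035, -0.999, -0.001], [-0.001, 0.001, -1.0]]
wrist_force: [0.0, -0.1, 0.3]
gripper_width: 0.458
```

Emit:
play_rows --pt "0 0 0 0 0 0 6" --pt "0 0 0 0 0 0 6" --pt "0 0 0 0 0 0 6" --pt "0 0 0 0 0 0 6" --pt "0 0 0 0 0 0 6" --pt "0 0 0 0 0 0 6" --pt "0 0 0 0 0 0 6" --pt "0 0 0 0 0 0 6"

```text
time_s: 43.55
tcp_pos: [0.6098, 0.2508, 0.0181]
ee_rot: [[0.999, -0.034, 0.001], [-0.034, -0.999, 0.0], [0.001, -0.0, -1.0]]
wrist_force: [-1.0, 0.5, 3.8]
gripper_width: 0.131
```

Emit:
play_rows --pt "0 0 -0.6 0 0 0 6" --pt "0 0 -1.5 0 0 0 6" --pt "0 0 -2.5 0 0 0 6" --pt "0 0 -3.5 0 0 0 6" --pt "0 0 -4.5 0 0 0 6" --pt "0 0 -5.2 0 0 0 6" --pt "0 0 -5.2 0 0 0 6" --pt "0 0 -5.2 0 0 0 6"

```text
time_s: 44.35
tcp_pos: [0.6087, 0.2503, 0.1468]
ee_rot: [[0.999, -0.035, -0.001], [-0.035, -0.999, 0.0], [-0.001, -0.0, -1.0]]
wrist_force: [1.0, 0.3, -2.5]
gripper_width: 0.138
```

```bash
python3 - <<'E'
from h import *
s=r.sense();print(s["tcp_pos"],s["gripper_width"],s["wrist_force"])
move([.666,-.037,.17],58)
c=r.capture("scene");crop(c,(360,60,500,210),"a25.png")
E
```

```text
[0.60871593 0.2503191  0.14681889] 0.13787331411677817 [ 1.01376206  0.30240694 -2.52006437]
d [ 2.69 11.41  0.12] w [0.   0.02 6.  ]
```

View pics/a25.png

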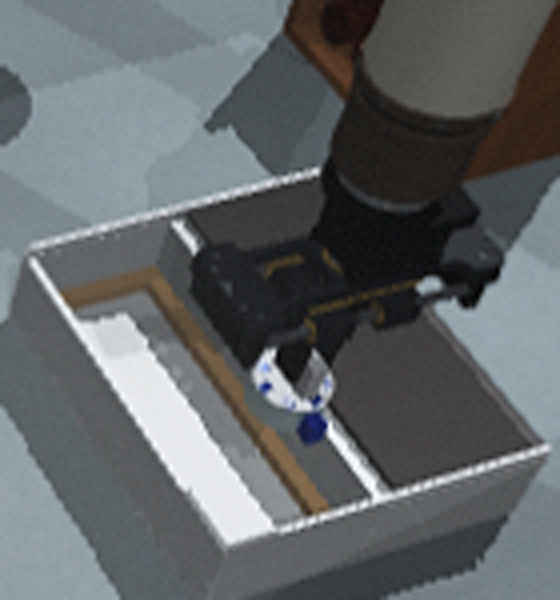

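Emit:
play_rows --pt "0.3 1.1 0 0 0 0.6 6" --pt "0.6 2.3 0 0 0 1.2 6" --pt "0.9 3.6 0 0 0 1.9 6" --pt "1.2 4.9 0 0 0 2.6 6" --pt "1.5 6.3 0 0 0 3.3 6" --pt "1.8 7.7 0 0 0 4 6" --pt "2.1 9.1 0 0 0 4.7 6" --pt "2.4 10.3 0 0 0 5.4 6" --pt "2.6 11.1 0 0 0 5.9 6" --pt "2.69 11.41 0 0 0 6 6" --pt "2.69 11.41 0 0 0 6 6" --pt "2.69 11.41 0 0 0 6 6"

```text
time_s: 45.6
tcp_pos: [0.6662, -0.0362, 0.1464]
ee_rot: [[0.849, -0.529, -0.002], [-0.529, -0.849, 0.0], [-0.002, 0.001, -1.0]]
wrist_force: [-0.6, -0.2, -2.4]
gripper_width: 0.135
```

Emit:
play_rows --pt "0 0 0 0 0 0 6" --pt "0 0 0 0 0 0 6"

```text
time_s: 45.8
tcp_pos: [0.6666, -0.0357, 0.1474]
ee_rot: [[0.849, -0.528, -0.0], [-0.528, -0.849, 0.0], [-0.0, -0.0, -1.0]]
wrist_force: [-0.1, -0.8, -1.7]
gripper_width: 0.135
```

```bash
python3 - <<'E'
from h import *
s=r.sense();print(s["tcp_pos"],s["gripper_width"],s["wrist_force"],s["ee_rot"][:,1])
move([.666,-.037,.08],58)
c=r.capture("scene");crop(c,(290,130,400,240),"a26.png")
z=s["tcp_pos"][2]+ZB-.0363+.024;t=r.capture("top")
a=ortho(c,.60,.74,-.11,.03,z,2800,None);b=ortho(t,.60,.74,-.11,.03,z,2800,None);cv2.imwrite("pics/c8.png",np.hstack([a,b]))
E
```

```text
[ 0.66662869 -0.03568451  0.14742057] 0.13523235357550897 [-0.14216131 -0.79172341 -1.72783952] [-5.28250164e-01 -8.49088781e-01 -8.58163681e-05]
d [0.01 0.06 3.74] w [-0.    0.    0.02]
```

View pics/a26.png

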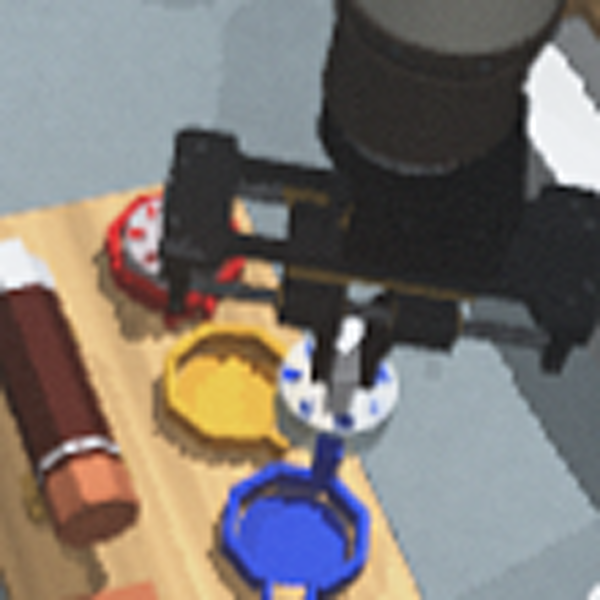

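View pics/c8.png

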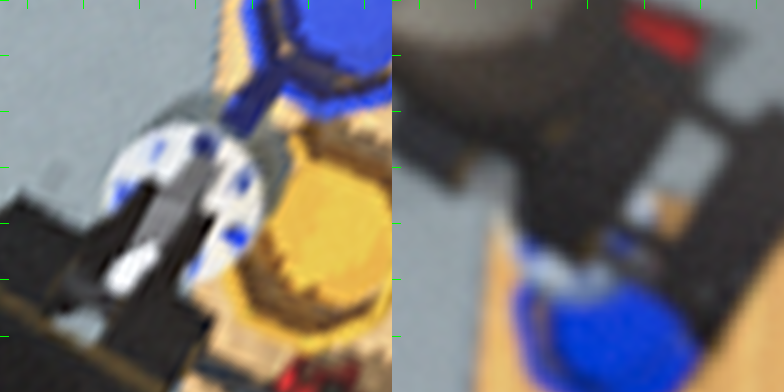

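Emit:
play_rows --pt "-0.05 0.06 1 0 0 0 6" --pt "-0.05 0.06 2 0 0 0 6" --pt "-0.05 0.06 3 0 0 0 6" --pt "-0.05 0.06 3.7 0 0 0 6" --pt "-0.05 0.06 4 0 0 0 6" --pt "-0.05 0.06 4 0 0 0 6" --pt "-0.05 0.06 4 0 0 0 6"

```text
time_s: 46.6
tcp_pos: [0.6658, -0.0373, 0.0485]
ee_rot: [[0.848, -0.529, 0.002], [-0.529, -0.848, -0.0], [0.002, -0.001, -1.0]]
wrist_force: [-0.3, -0.3, -1.2]
gripper_width: 0.133
```

```bash
python3 - <<'E'
from ov import *
s=r.sense();print(s["tcp_pos"],s["gripper_width"],s["wrist_force"],s["ee_rot"][:,1])
c=r.capture("scene");crop(c,(300,160,400,260),"a27.png")
z=s["tcp_pos"][2]+ZB-.0363+.024
a=ortho(c,.60,.74,-.11,.03,z,2800,None);b=nest(c,.666,-.037,-32,ppm=3000,R=.065)
h=min(len(a),len(b));cv2.imwrite("pics/c9.png",np.hstack([a[:h],b[:h]]))
E
```

```text
[ 0.66579462 -0.03726647  0.04848899] 0.13303255679463058 [-0.34488826 -0.3373531  -1.15670404] [-0.5292062  -0.84849274 -0.00093192]
```

View pics/c9.png

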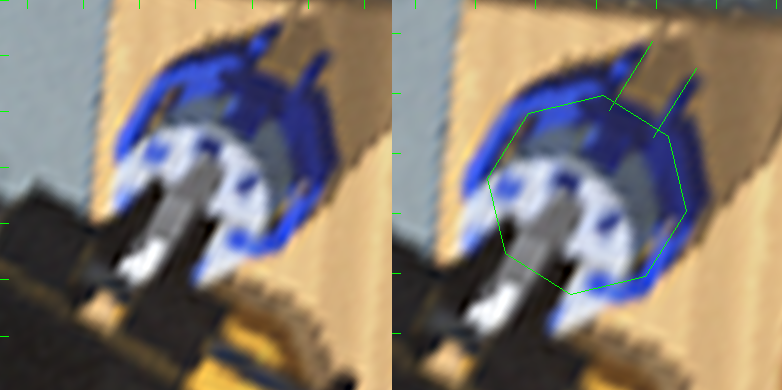

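Emit:
play_rows --pt "0 0 0.2 0 0 0 6" --pt "0 0 0.35 0 0 0 6" --pt "0 0 0.35 0 0 0 6" --pt "0 0 0.35 0 0 0 6"

```text
time_s: 47.05
tcp_pos: [0.6648, -0.0375, 0.0386]
ee_rot: [[0.848, -0.53, -0.0], [-0.53, -0.848, -0.0], [-0.0, 0.0, -1.0]]
wrist_force: [-0.1, -0.0, -1.2]
gripper_width: 0.135
```

Emit:
play_rows --pt "-0.02 -0.04 0 0 0 0 6" --pt "-0.02 -0.04 0.12 0 0 0 6" --pt "-0.02 -0.04 0.24 0 0 0 6" --pt "-0.02 -0.04 0.35 0 0 0 6" --pt "-0.02 -0.04 0.35 0 0 0 6"

```text
time_s: 47.55
tcp_pos: [0.6645, -0.0364, 0.0291]
ee_rot: [[0.848, -0.53, -0.001], [-0.53, -0.848, -0.0], [-0.001, 0.001, -1.0]]
wrist_force: [-0.1, -0.1, -2.7]
gripper_width: 0.132
```

Well into the pocket, with no resistance. Seating.

Emit:
play_rows --pt "0 0 0.08 0 0 0 6" --pt "0 0 0.16 0 0 0 6" --pt "0 0 0.24 0 0 0 6" --pt "0 0 0.28 0 0 0 6" --pt "0 0 0.28 0 0 0 6"

```text
time_s: 48.05
tcp_pos: [0.6652, -0.0364, 0.0241]
ee_rot: [[0.848, -0.529, 0.001], [-0.529, -0.848, -0.0], [0.001, -0.0, -1.0]]
wrist_force: [-2.4, 0.3, 4.3]
gripper_width: 0.133
```

Emit:
play_rows --pt "0 0 0 0 0 0 20" --pt "0 0 0 0 0 0 40" --pt "0 0 0 0 0 0 40" --pt "0 0 0 0 0 0 40" --pt "0 0 0 0 0 0 40" --pt "0 0 -1 0 0 0 40" --pt "0 0 -2.5 0 0 0 40" --pt "0 0 -4 0 0 0 40" --pt "0 0 -6 0 0 0 40" --pt "0 0 -6 0 0 0 40"

```text
time_s: 49.05
tcp_pos: [0.6699, -0.0365, 0.1821]
ee_rot: [[0.849, -0.529, 0.017], [-0.529, -0.849, -0.0], [0.014, -0.009, -1.0]]
wrist_force: [1.0, -0.3, 1.1]
gripper_width: 0.458
```

```bash
python3 - <<'E'
from ov import *
s=r.sense();print(s["tcp_pos"],s["gripper_width"])
c=r.capture("scene");crop(c,(260,130,400,250),"a28.png");t=r.capture("top");crop(t,(50,120,300,250),"b28.png")
move([.5245,.340,.20],88.5)
E
```

```text
[ 0.66989159 -0.03653652  0.18214886] 0.4576082390550322
d [-12.76  -9.77   0.03] w [-0.02 -0.04 -6.1 ]
```

View pics/a28.png

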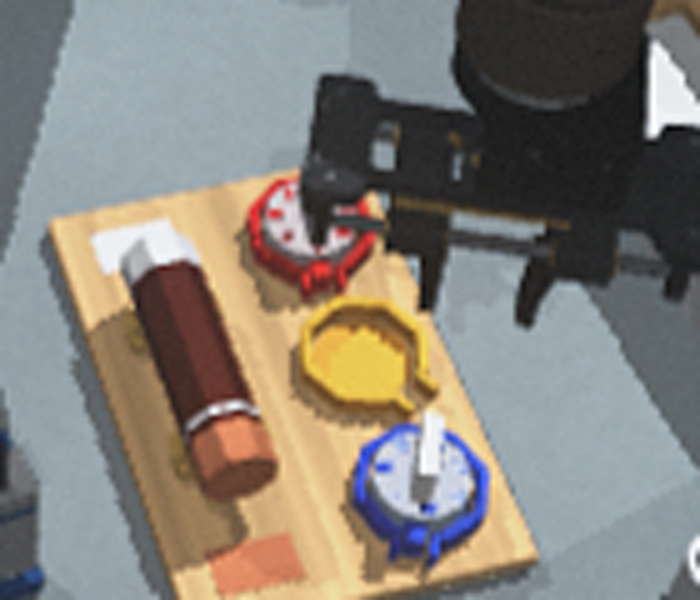

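Emit:
play_rows --pt "-1 -0.8 0 0 0 -0.5 40" --pt "-2.2 -1.7 0 0 0 -1 40" --pt "-3.4 -2.6 0 0 0 -1.6 40" --pt "-4.6 -3.5 0 0 0 -2.2 40" --pt "-5.8 -4.5 0 0 0 -2.8 40" --pt "-7 -5.4 0 0 0 -3.4 40" --pt "-8.2 -6.3 0 0 0 -4 40" --pt "-9.4 -7.2 0 0 0 -4.6 40" --pt "-10.6 -8.1 0 0 0 -5.2 40" --pt "-11.8 -9 0 0 0 -5.8 40" --pt "-12.7 -9.77 0 0 0 -6.1 40" --pt "-12.7 -9.77 0 0 0 -6.1 40"

```text
time_s: 50.35
tcp_pos: [0.5231, 0.3416, 0.1705]
ee_rot: [[1.0, -0.021, -0.003], [-0.021, -1.0, -0.002], [-0.003, 0.002, -1.0]]
wrist_force: [0.2, 0.2, -0.2]
gripper_width: 0.463
```

Emit:
play_rows --pt "0 0 0 0 0 0 40" --pt "0 0 0 0 0 0 40"

```text
time_s: 50.55
tcp_pos: [0.5248, 0.338, 0.1718]
ee_rot: [[1.0, -0.027, -0.002], [-0.027, -1.0, -0.002], [-0.002, 0.002, -1.0]]
wrist_force: [-0.1, 0.2, 0.6]
gripper_width: 0.459
```

```bash
python3 - <<'E'
from ov import *
s=r.sense();print(s["tcp_pos"],s["gripper_width"],s["joints"])
c=r.capture("scene");crop(c,(360,60,500,210),"a29.png")
move([.5245,.340,.087],88.5)
E
```

```text
[0.5248476  0.33795262 0.1717653 ] 0.4586279357636983 [ 4.76054500e+01  2.29935162e+01 -1.58876234e+00 -9.12695579e-03
 -6.55502274e+01  4.08587269e+01]
d [-0.02 -0.09  4.45] w [ 0.01  0.01 -0.01]
```

View pics/a29.png

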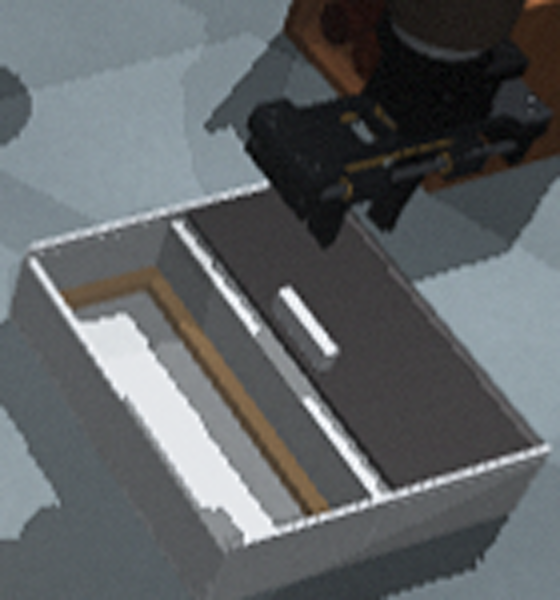

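Emit:
play_rows --pt "0 -0.06 1.5 0 0 0 40" --pt "0 -0.06 3 0 0 0 40" --pt "0 -0.06 4 0 0 0 40" --pt "0 -0.06 4.4 0 0 0 40" --pt "0 -0.06 4.4 0 0 0 40" --pt "0 -0.06 4.4 0 0 0 8" --pt "0 -0.06 4.4 0 0 0 8" --pt "0 -0.06 4.4 0 0 0 8" --pt "0 -0.06 4.4 0 0 0 8" --pt "0 -0.06 4.4 0 0 0 8" --pt "0 -0.06 4.4 0 0 0 8" --pt "0 -0.06 4.4 0 0 0 8"

```text
time_s: 51.8
tcp_pos: [0.5253, 0.3396, 0.0638]
ee_rot: [[1.0, -0.026, 0.0], [-0.026, -1.0, -0.001], [0.0, 0.001, -1.0]]
wrist_force: [0.0, -4.9, 6.0]
gripper_width: 0.13
```

Emit:
play_rows --pt "0 0.5 0 0 0 0 8" --pt "0 1 0 0 0 0 8" --pt "0 1.6 0 0 0 0 8" --pt "0 2.2 0 0 0 0 8" --pt "0 2.8 0 0 0 0 8" --pt "0 3.4 0 0 0 0 8" --pt "0 4 0 0 0 0 8" --pt "0 4.6 0 0 0 0 8" --pt "0 5 0 0 0 0 8" --pt "0 5.4 0 0 0 0 8" --pt "0 5.65 0 0 0 0 8" --pt "0 5.7 0 0 0 0 8"

```text
time_s: 53.0
tcp_pos: [0.5226, 0.1996, 0.0638]
ee_rot: [[1.0, -0.027, 0.004], [-0.027, -1.0, 0.005], [0.004, -0.005, -1.0]]
wrist_force: [-2.6, 9.1, 4.5]
gripper_width: 0.134
```

Emit:
play_rows --pt "0 0 0 0 0 0 40" --pt "0 0 0 0 0 0 40" --pt "0 0 0 0 0 0 40" --pt "0 0 -1 0 0 0 40" --pt "0 0 -3 0 0 0 40" --pt "0 0 -5 0 0 0 40" --pt "0 0 -6 0 0 0 20" --pt "0 0 -6 0 0 0 0" --pt "0 0 -6 0 0 0 0"

```text
time_s: 53.9
tcp_pos: [0.5208, 0.1976, 0.2124]
ee_rot: [[1.0, -0.027, -0.001], [-0.027, -1.0, 0.0], [-0.001, -0.0, -1.0]]
wrist_force: [-1.6, -1.0, -1.6]
gripper_width: 0.269
```

```bash
python3 - <<'E'
from ov import *
s=r.sense();print(s["tcp_pos"],s["gripper_width"],s["joints"])
c=r.capture("scene");crop(c,(350,60,512,210),"a30.png")
move([.66,-.2885,.24],90)
E
```

```text
[0.52081615 0.19761158 0.21240206] 0.26910566418398435 [ 3.74231710e+01  1.47819943e+01 -7.64595726e+00 -4.43278909e-02
 -6.76190747e+01  5.10664426e+01]
d [ 6.1  19.28 -0.09] w [ 0.02  0.03 -0.3 ]
```

View pics/a30.png

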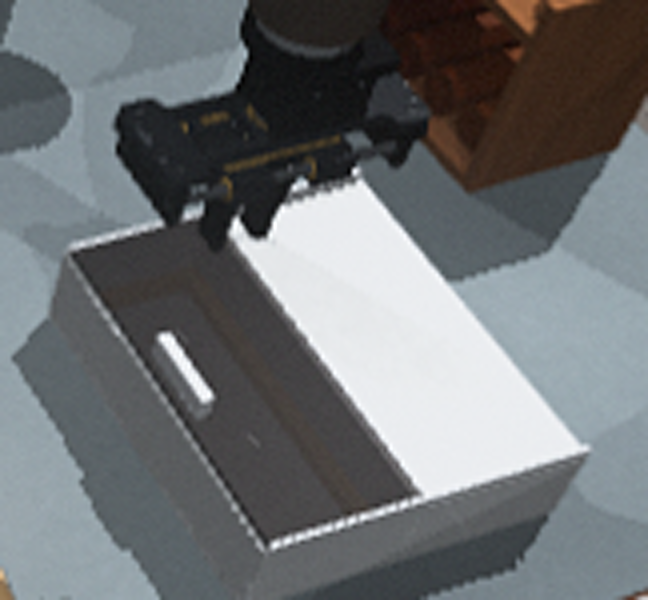

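Door shut. Now the jaw.

Emit:
play_rows --pt "0.4 1.4 -0.3 0 0 0 0" --pt "0.9 2.9 -0.3 0 0 0 0" --pt "1.4 4.4 -0.3 0 0 0 0" --pt "1.9 6 -0.3 0 0 0 0" --pt "2.4 7.6 -0.3 0 0 0 0" --pt "2.9 9.2 -0.3 0 0 0 0" --pt "3.4 10.8 -0.3 0 0 0 0" --pt "3.9 12.4 -0.3 0 0 -0.1 0" --pt "4.4 14 -0.3 0 0 -0.2 0" --pt "4.9 15.6 -0.3 0 0 -0.3 0" --pt "5.5 17.4 -0.3 0 0 -0.3 0" --pt "6 19 -0.2 0 0 -0.3 0"

```text
time_s: 55.15
tcp_pos: [0.6585, -0.2827, 0.2151]
ee_rot: [[1.0, -0.0, -0.004], [-0.0, -1.0, 0.001], [-0.004, -0.001, -1.0]]
wrist_force: [0.6, 0.2, 0.6]
gripper_width: 0.001
```

Emit:
play_rows --pt "0.1 0.25 0 0 0 0 0" --pt "0.1 0.25 0 0 0 0 0" --pt "0.1 0.25 0 0 0 0 0"

```text
time_s: 55.45
tcp_pos: [0.661, -0.286, 0.2164]
ee_rot: [[1.0, 0.001, -0.003], [0.001, -1.0, 0.001], [-0.003, -0.001, -1.0]]
wrist_force: [-0.2, 0.6, 0.3]
gripper_width: 0.002
```

```bash
python3 - <<'E'
from ov import *
s=r.sense();print(s["tcp_pos"],s["gripper_width"],s["joints"])
c=r.capture("scene");crop(c,(190,110,310,260),"a31.png")
move([.66,-.2885,.113],90)
t=r.capture("top")
E
```

```text
[ 0.66096524 -0.28599671  0.21636877] 0.001910383258099373 [-1.05882216e+01  3.11379998e+01  1.82163183e+01 -2.19906838e-02
 -7.72420348e+01  1.00635589e+02]
d [-0.04  0.12  5.22] w [-0.01  0.02  0.02]
```

View pics/a31.png

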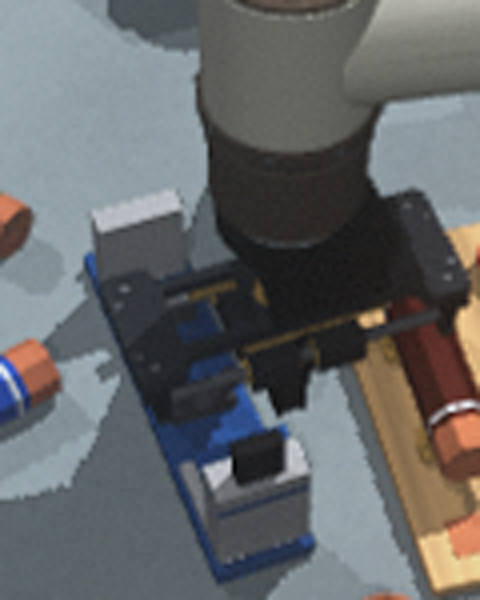

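Emit:
play_rows --pt "0 0 1.5 0 0 0 0" --pt "0 0.1 3 0 0 0 0" --pt "0 0.1 4.4 0 0 0 0" --pt "0 0.1 5.1 0 0 0 0" --pt "0 0.1 5.2 0 0 0 0" --pt "0 0.1 5.2 0 0 0 0"

```text
time_s: 56.15
tcp_pos: [0.662, -0.2885, 0.0886]
ee_rot: [[1.0, 0.002, 0.0], [0.002, -1.0, -0.001], [0.0, 0.001, -1.0]]
wrist_force: [1.0, 0.4, 1.0]
gripper_width: 0.007
```

Emit:
play_rows --pt "-0.4 0 0 0 0 0 0" --pt "-0.8 0 0 0 0 0 0" --pt "-1.2 0 0 0 0 0 0" --pt "-1.6 0 0 0 0 0 0" --pt "-2 0 0 0 0 0 0" --pt "-2.4 0 0 0 0 0 0" --pt "-2.8 0 0 0 0 0 0" --pt "-2.9 0 0 0 0 0 0" --pt "-2.9 0 0 0 0 0 0"

```text
time_s: 57.05
tcp_pos: [0.5874, -0.2895, 0.0875]
ee_rot: [[1.0, -0.001, -0.003], [-0.001, -1.0, 0.001], [-0.003, -0.001, -1.0]]
wrist_force: [-0.1, -0.3, 0.5]
gripper_width: 0.008
```

Emit:
play_rows --pt "-0.15 0 0 0 0 0 0" --pt "-0.3 0 0 0 0 0 0" --pt "-0.4 0 0 0 0 0 0" --pt "-0.4 0 0 0 0 0 0"

```text
time_s: 57.45
tcp_pos: [0.5812, -0.2895, 0.0875]
ee_rot: [[1.0, 0.001, 0.005], [0.001, -1.0, -0.001], [0.005, 0.001, -1.0]]
wrist_force: [8.2, -1.4, -3.0]
gripper_width: 0.001
```

Emit:
play_rows --pt "0.5 0 0 0 0 0 0" --pt "1 0 0 0 0 0 0" --pt "1 0 -1.5 0 0 0 0" --pt "1 0 -3.5 0 0 0 0" --pt "1 0 -5.5 0 0 0 0" --pt "-1 -1 -7 0 0 0 0" --pt "-3 -1 -7.5 0 0 0 0" --pt "-5 0 -7.5 0 0 0 0" --pt "-7 0 -7.5 0 0 0 0" --pt "-7 0 -7.5 0 0 0 0" --pt "-7 0 -7.5 0 0 0 0"

```text
time_s: 58.55
tcp_pos: [0.3999, -0.2891, 0.2754]
ee_rot: [[1.0, -0.002, -0.003], [-0.002, -1.0, 0.001], [-0.003, -0.001, -1.0]]
wrist_force: [0.9, -0.4, -0.2]
gripper_width: 0.005
```

```bash
python3 - <<'E'
from ov import *
s=r.sense();print(s["tcp_pos"],s["wrist_force"])
c=r.capture("scene");crop(c,(190,90,510,290),"a32.png");t=r.capture("top");crop(t,(50,100,350,270),"b32.png")
a=ortho(c,.43,.71,-.18,.03,.038,2000,None);cv2.imwrite("pics/c10.png",a)
E
```

```text
[ 0.39988223 -0.28912027  0.27540557] [ 0.92710385 -0.37847977 -0.20179539]
```

View pics/a32.png

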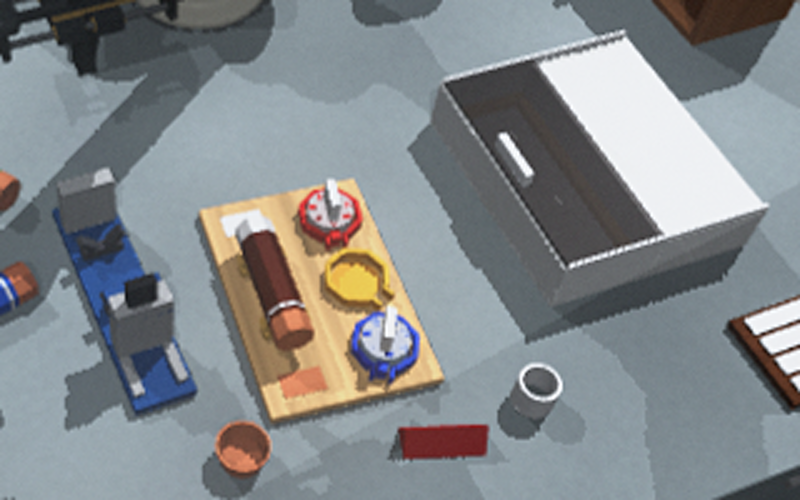

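View pics/b32.png

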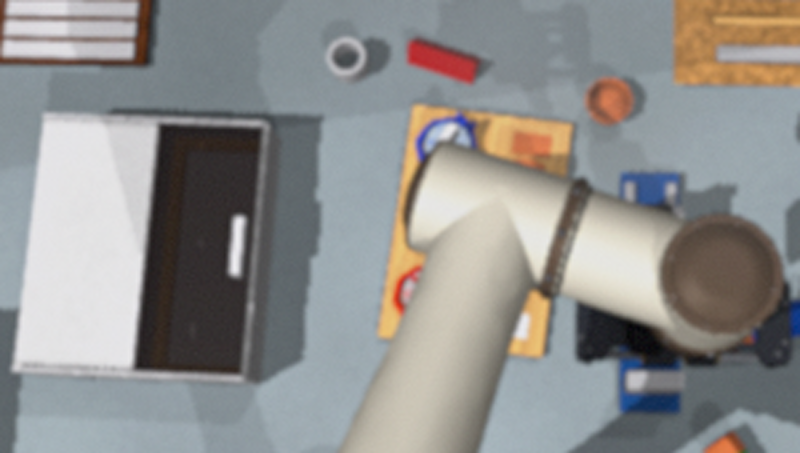

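View pics/c10.png

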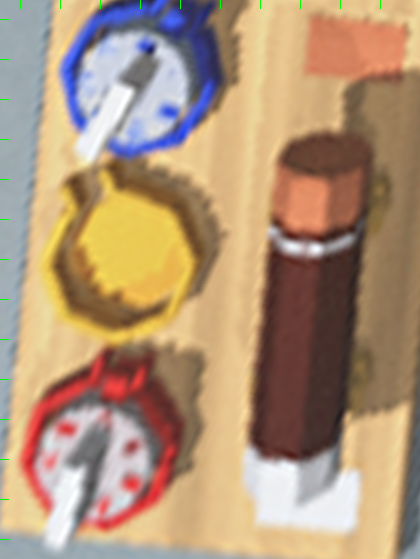

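```bash
python3 - <<'E'
from h import *
c=r.capture("scene");a=c["pixels"][::,:,::-1];b=cv2.imread("pics/scene0.png")
bx=lambda i:i[185:245,215:275]
cv2.imwrite("pics/cmp2.png",cv2.resize(np.hstack([bx(b),bx(a)]),None,fx=6,fy=6,interpolation=cv2.INTER_CUBIC))
for nm,(y0,y1,x0,x1) in{"jaw":(190,222,228,268),"door":(135,170,380,415)}.items():
    t=b[y0+5:y1-5,x0+5:x1-5];m=cv2.matchTemplate(a[y0:y1,x0:x1].copy(),t,cv2.TM_CCOEFF_NORMED);print(nm,m.max(),np.unravel_index(m.argmax(),m.shape))
for x in(.563,.568,.573):print(proj(c,[x,-.289,.125]))
E
```

```text
jaw 0.84187365 (np.int64(4), np.int64(5))
door 0.91350424 (np.int64(6), np.int64(5))
[246.05658918 204.79398057]
[246.69817764 206.25822738]
[247.34256053 207.72886911]
```

View pics/cmp2.png

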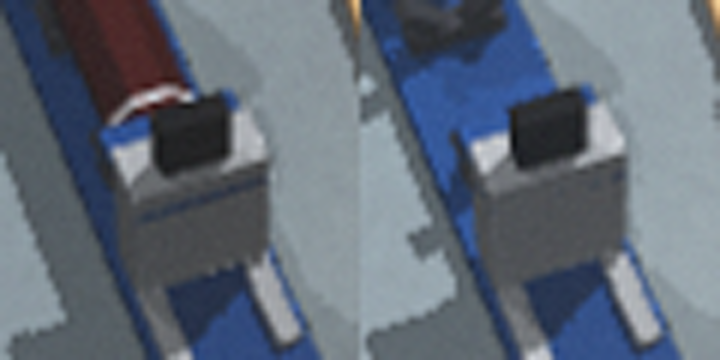

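Jaw and door match their starting (shut) pictures to within about a pixel. Handing in.

```bash
python3 - <<'E'
from station import r
print(r.finish_job())
E
```

```text
the job is handed in; nothing more can be done
None
```

The job is done and handed in at about 59 s on the robot's clock, with no verdict reported.

**What I did**
- I slid the jaw back to its stop, lifted the rosewood scope out and laid it in the cradle with the copper cap at the copper mark.
- I opened the door 140 mm and found only a red and a blue cell; amber was absent. I turned each cell to match its slot and seated it in its own nest.
- I shut the door, then the empty jaw, and raised the arm clear.

**Last checks**
- **Scope:** it lies in both V rests, about 5 mm off along the cradle, inside the 20 mm allowed.
- **Cells:** both touched down at exactly the predicted seating height, and the pictures show both lugs in their slots.
- **Door and jaw:** each stopped against its end with about 8–9 N. Both match their starting pictures to about a pixel (roughly 3 mm for the jaw).
- **Bystanders:** the prism, ferrule and end cap look unmoved in the final pictures; I did not measure them again.

**What failed or disagreed**
- **Height reading:** the reported TCP height reads about 26 mm lower than the real fingertips. My first grip and push on the jaw tab only grazed it and shifted the jaw a few millimetres. I also pressed lightly (about 19 N) on the top of the tab. I then touched the bare table to find the offset and corrected every later move for it.
- **Knocked cell:** the red cell was moved in the well before the door was opened, so I measured it again before gripping.
- **Grip:** I saw no slackening of the grip.

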